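# Lock the paper roll on its spindle with a retaining ring

### The job

Lock the paper roll on the dispenser spindle: take the retaining-ring pliers from their white rest, reach with the tips into the gap of the brass-yellow ring on the blue stand, squeeze the handles to spread the ring and lift it off, slide it spread over the spindle head down onto the collar and let it close into the groove. Then lay the pliers back on their rest the way they lay, handles let go. Touch the ring only with the pliers, never with the gripper, and leave the tape roll, the carton and the tray where they are.

Things in the scene. Friction and masses are not known exactly. Their poses are not given: they have to be found in the camera images.
- pliers: Bent-tip retaining-ring pliers, red handles, steel jaws, 197 mm long, 0.17 to 0.28 kg, lying level on the rest. Origin on the pivot axis at mid-height of the levers (55 mm above the table on the rest); +x to the tips, -x to the handles, z up. Squeezing the handles SPREADS the tips (the levers do not cross); a spring opens the handles again.
- pliers_grip (a point): Place to grip the pliers from above, at their x = -55 mm, mid-height, between the handles, near the balance point. Handles 11 mm thick, 26 mm tall (13 up, 13 down), 68 mm over their outer faces here when let go, narrower towards the pivot. Free for fingers on the rest from x = -75 to -20 mm. Spring: 11 N per handle at first, 13 N at the stop, 10 N more with the ring.
- pliers_tips (a point): Midway between the bent tips, at pliers x = 95, z = -11.4 mm. Each tip: a jaw block (x 87 to 103, y to +-20, underside z = -7) that comes to lie on top of the ring's lug, an 8 mm vertical pin at x = 95, y = +-5.5, and a foot (x 87 to 103, z -15.8 to -19.8) that goes down through the gap, 25 mm over both feet when let go. Spread, the lug lies in the 8.8 mm slot between.
- pliers_l (a joint): Turn of each pliers lever, rad (both turn alike): 0 = handles let go, tips together; 0.315 = squeezed to the stop. Per rad each tip moves out 95 mm and each handle at the grip place moves in 55 mm. The pins meet the ring's lugs at about 0.13; at the stop the ring is open by about 0.23, enough for the spindle.
- ring: Brass-yellow retaining ring, 88 mm long, 7 mm thick, about 0.045 kg: two arms on a dark hinge pin, sprung closed. Origin at the centre of its round opening, on the underside; +x to the hinge pin (33 mm away), -x to the gap, z up. Inside radius closed 20 mm, outer 28 to 33. Lies level on the stand, underside 60 mm above the table, lugs overhanging free.
- ring_gap (a point): Middle of the gap, at ring x = -41 mm, mid-thickness. The lugs stand at x = -33 to -49, y = +-18.5 (a gap of 37 mm) to +-28; each facing side has a shallow V notch with its bottom at x = -41 for a pliers pin. So the pliers' tips point belongs here, tips let go, lowered from above, pliers' +x along the ring's +x.
- ring_l (a joint): Opening of each ring arm, rad (both alike): 0 = closed, up to 0.30. From 0.15 it passes the spindle head if exactly centred; 0.23 leaves 1.7 mm or more all round. It springs shut and centres itself in the groove (oiled steel). Spreading draws it 6 mm towards the pliers: its centre then lies 185 mm ahead of the grip place (191 when not spread) and hangs about 22 mm below it.
- stand: Blue plastic stand for the ring: 90 mm square foot 10 mm thick, a round post of radius 29 mm up to 60 mm on which the ring lies, and a boss of radius 16 mm, 5 mm higher, inside the ring. Origin under its centre on the table; fixed.
- dispenser: Round paper-roll dispenser, fixed: dark foot, radius 78 mm; brown roll, radius 60 mm, top at 72 mm; aluminium collar, radius 30, 72 to 93 mm; groove, radius 19, 93 to 104 mm; spindle head, radius 23, tapering to 18 from 119 to its top at 129 mm. Origin under its centre on the table, z up. The ring may come from any side, at any yaw.
- groove (a point): On the spindle axis at the top of the collar, 93 mm above the table = the lower wall of the groove, where the underside of the seated ring lies.
- rest: White pliers rest, fixed: foot 150 x 70 mm, a 34 x 34 mm post under the pliers' pivot, top 43 mm above the table, and a cross bar 100 mm wide under the handle ends at x = -79 to -89 mm, top 42 mm. Origin on the table below the pivot's place; +x the way the tips point.
- rest_seat (a point): Where the pliers' origin lies when they are on the rest: 55 mm above the table over the rest's origin.
- tape: Bystander: roll of brown tape lying flat, 104 mm diameter, 48 mm high; origin under its centre.
- carton: Bystander: small closed carton 110 x 90 x 60 mm; origin under its centre.
- tray: Bystander: open black tray 140 x 90 x 50 mm; origin under its centre.
There are look-alikes about, which are no part of the job. Of the things shaped like the stand, the blue one is meant.

How it is judged:
By the outcome, as a careful person would: the job done as asked, in the order asked, and still so for the second after the job is handed in, with the robot touching nothing.
It also fails if it takes over 53 s, if anything falls off the work surface, if the arm or the gripper's body presses on something with over 40 N, if the wrist force passes 120 N, or if a joint passes its speed limit or range.

### The arm

A 6-joint arm with a two-finger parallel gripper is mounted at the origin on the work surface. World frame = base frame: x ahead of the robot, y to its left, z up, the work surface at z = 0. Lengths are in m, angles in degrees, forces in N, time in s.
With the tool pointing down it reaches from about 0.3 to 0.75 m from the base axis. Payload 8.5 kg.
Tool frame: the origin (TCP) lies midway between the tips of the shut fingers; the grasp point (between the pads) lies 19 mm behind it; z points along the fingers, y is the line along which they close (so a half turn about z gives the same grasp; the last joint's range is limited). The gripper opens to 85 mm and grips with 20 to 120 N. Pads are 22 mm wide; open, the fingers measure 114 mm over their backs; the gripper's body (76 mm by 85 mm) begins 54 mm behind the grasp point. The pads swing forward as they close: fully open they stand 13 mm farther back than shut.
Start: joints at [55.159, 21.807, 74.336, -0, 83.858, -12.336], TCP at [0.211, 0.508, 0.207] pointing down, gripper open.
Joint ranges: [-178.18, 178.18], [-50.72, 133.34], [12.68, 142.11], [-81.47, 261.47], [9.98, 163.14], [-165.26, 165.26]. Speed limits (degrees/s): [136.94, 136.94, 180, 180, 180, 180].

### API

Orientations are given as a 3x3 rotation matrix whose columns are the frame's x, y, z axes.
In Python, from rig import monitor, optics, close_job, models gives the robot as it stands.
- The arm moves only by the tool step_arm, never from a script. Its arguments are lists of equal length, an entry for each row: "fingers": the closure, from -1 (fully open) to 1 (shut); "travel": the shift along the tool's x, y, z scaled (see below), a list of three; "twist": the turn about the tool's z scaled (see below). In form: {"fingers": [fingers, ...], "travel": [[tx, ty, tz], ...], "twist": [twist, ...]}. A call has 1 to 10 rows; each row shifts and turns the commanded pose from where the row before left it, along the tool's axes as they then stand; what a row does not reach is not made up. The controller multiplies each number of a shift by 100 mm and each number of a turn by pi rad. A row lasts 1/8 s, in which the tool goes at most 62.5 mm and 10.7 degrees, less where a joint would pass 70% of its speed; a pose out of reach is approached as far as the arm can. A call with a number of a shift or a turn outside -1 to 1 is refused whole. A call with a gripper value outside its range is refused whole. The fingers move at their own pace and stop on an object; "force" is the grip in N (left out, the last holds). Time passes only in rows, so rows that do not move let the fingers close. It gives the time, the measured TCP pose, the force, the opening and the grip force at its end, in the units of the state.
- monitor.observe(): the state, without advancing time (a new reading comes with each control period).
- optics.get_image(name): name is "scene" or "side" or "wrist"; returns (picture, depth): 420x560x3 uint8, blue, green, red; 420x560 float32, m along the optical axis (not along the pixel's ray), 0 where there is no reading.
- optics.get_calibration(name): a dict with "vertical_fov" (degrees; the focal length in pixels is half the picture's height over the tangent of half this angle, whatever the lens; pixels are square), "cx", "cy" (the principal point, pixels), "world_from_camera" (4x4, takes a point from camera to world coordinates). Camera axes: x right, y up, looking along -z (the intrinsics and any distortion apply to the point x, -y, -z); pixel columns grow to the right and rows downward; lengths in m; the calibration is good to about 2 mm. A picture is of the moment at which its call begins: read the wrist's pose just before it. get_calibration takes no time and is no camera call; for the wrist camera it gives the pose at the moment of the call.
- close_job(): hands the job in; it is judged then, once.
Trained networks look in the newest picture that a camera, given by its name, has taken for a name from the list of things; names that differ only in an ending like _2 or _b are one class to them, and where a whole thing is asked for, a point or a joint stands for the part that bears it (a point fixed in the world has none). Each returns a list of dicts, best first, with "confidence" (0 to 1); they miss things now and then, are a little off and sometimes report something else, mostly with a low value. They report only what shows in the picture. A call takes as long as a camera call. They do not tell look-alikes from the thing itself.
- models.trace(camera, query): "mask" (420x560 bool, what is visible of it) and "point" ([column, row] in pixels, amid what is visible of it).
- models.landmark_of(camera, query): "point" ([column, row] in pixels: a listed point, or the origin of a listed thing).
The state is a dict: "time_s": time; "q": joint angles; "qvel": joint speeds; "joint_efforts": joint torques, N m; "position": TCP position; "tool_rot": TCP orientation; "ft_force": force on the tool from outside, world axes, zero at the start; "wrist_torque": the same for the moment, N m; "grip_width": finger opening in m; "gripper_force": force on a finger pad.
Only numpy, scipy, OpenCV 4.12 (cv2) and the standard library are available. Lean on these libraries where they do the work, as an engineer would, in place of code of your own. Each camera call takes 0.05 s, during which the arm holds its last target. There are 200 camera calls.

## Working session

There is one attempt and no reset: what is moved stays moved. The work goes in short steps, Python scripts to look and compute and a tool call to move; the robot and the scene stay as the last step left them, time stands still between calls to the robot, and variables do not carry over. Pictures are saved under pics/ and viewed, at most 10 in all, crops included, and the job is handed in when it is done.

Besides the shell and the picture viewer there is one more tool, called by a JSON object that holds its "name" and its "arguments", one argument or row to a line. step_arm: Moves the arm, as the interface text tells. Its arguments: {"type":"object","properties":{"fingers":{"type":"array","items":{"type":"number"}},"travel":{"type":"array","items":{"type":"array","items":{"type":"number"}}},"twist":{"type":"array","items":{"type":"number"}},"force":{"type":"number"}},"required":["fingers","travel","twist"]}

```bash
ls; mkdir -p pics
cat > h.py <<'E'
import numpy as np, cv2
from rig import monitor, optics, close_job, models
def cal(n):
    c=optics.get_calibration(n); f=210/np.tan(np.radians(c["vertical_fov"])/2); return c,f
def ray(c,f,p):
    T=np.array(c["world_from_camera"]); d=np.array([(p[0]-c["cx"])/f,-(p[1]-c["cy"])/f,-1.0])
    return T[:3,3],T[:3,:3]@d
def at_z(c,f,p,z):
    o,d=ray(c,f,p); return o+d*(z-o[2])/d[2]
def at_d(c,f,p,depth):
    o,d=ray(c,f,p); return o+d*depth
def proj(c,f,P):
    T=np.array(c["world_from_camera"]); q=T[:3,:3].T@(np.array(P)-T[:3,3]); return np.array([c["cx"]+f*q[0]/-q[2],c["cy"]-f*q[1]/-q[2]])
def cloud(c,f,dep,mask):
    r,k=np.nonzero(mask&(dep>0)); d=dep[r,k]
    T=np.array(c["world_from_camera"]); q=np.stack([(k-c["cx"])/f*d,-(r-c["cy"])/f*d,-d],1)
    return q@T[:3,:3].T+T[:3,3]
E
python3 - <<'E'
from h import *
s=monitor.observe(); print(s)
ims=[]
for n in("scene","side","wrist"):
    im,d=optics.get_image(n); ims.append(im); c,f=cal(n); print(n,c,round(f,1))
    cv2.imwrite(f"pics/{n}0.png",im)
    for q in("pliers","ring","stand","dispenser","rest","tape","carton","tray"):
        for r in models.landmark_of(n,q): print(n,q,np.round(r["point"],1),round(r["confidence"],2))
cv2.imwrite("pics/a.png",np.vstack([np.hstack([cv2.resize(ims[0],(400,300)),cv2.resize(ims[1],(400,300))]),np.hstack([cv2.resize(ims[2],(400,300)),np.zeros((300,400,3),np.uint8)])]))
E
```

```text
pics
{'time_s': 0.0, 'q': array([ 5.51594133e+01,  2.18419154e+01,  7.43868403e+01,  9.90700486e-04,
        8.38572009e+01, -1.23358784e+01]), 'qvel': array([ 0.06052275, -0.06606411, -0.08102735, -0.06936533, -0.02184152,
       -0.01964558]), 'joint_efforts': array([ 7.18338488e-04, -4.48462307e+01, -2.31280982e+01, -1.27184467e-04,
        4.74820670e-03,  1.62826586e-05]), 'position': array([0.21031933, 0.50783445, 0.20599085]), 'tool_rot': array([[-9.23847222e-01,  3.82760435e-01, -8.71181434e-04],
       [ 3.82761278e-01,  9.23846476e-01, -1.22148056e-03],
       [ 3.37303468e-04, -1.46191594e-03, -9.99998875e-01]]), 'ft_force': array([ 0.09026549, -0.67126674, -0.24905076]), 'wrist_torque': array([-0.01876742,  0.00933115,  0.01865452]), 'gripper_force': 0.0, 'grip_width': 0.08531996347944414}
scene {'vertical_fov': 56.16729179690135, 'cx': 275.4450578385299, 'cy': 217.8278437978113, 'world_from_camera': array([[ 0.33457006, -0.80925555,  0.48287506,  1.03055227],
       [ 0.94230154,  0.28107318, -0.18183968, -0.20187192],
       [ 0.01143154,  0.51585203,  0.85660143,  0.98
[... 1089 characters left out ...]
ispenser [221.6 214.6] 0.83
side dispenser [434.3 307.8] 0.4
side rest [277.5 268.9] 0.84
side rest [329.5 221.4] 0.72
side tape [169.8 195.7] 0.69
side carton [307.5 208.9] 0.63
side tray [436.1 304.8] 0.95
wrist {'vertical_fov': 61.46059768094275, 'cx': 285.69680345237634, 'cy': 211.43429954585554, 'world_from_camera': array([[ 3.82941160e-01, -8.75362167e-01, -2.95122254e-01,
         1.34375403e-01],
       [ 9.23772596e-01,  3.62696669e-01,  1.22863004e-01,
         5.40144294e-01],
       [-5.09766494e-04, -3.19675152e-01,  9.47527064e-01,
         3.75197698e-01],
       [ 0.00000000e+00,  0.00000000e+00,  0.00000000e+00,
         1.00000000e+00]])} 353.3
wrist tape [304.1 368.4] 0.87
```

View pics/scene0.png

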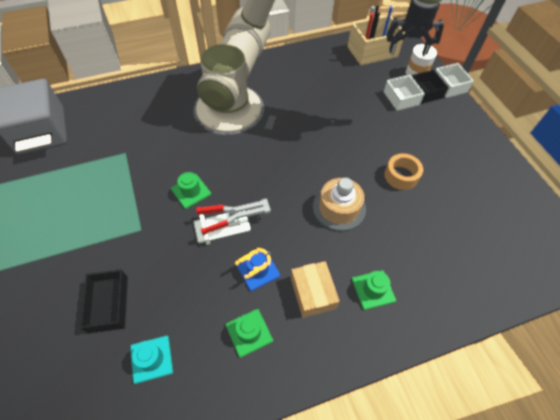

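View pics/side0.png

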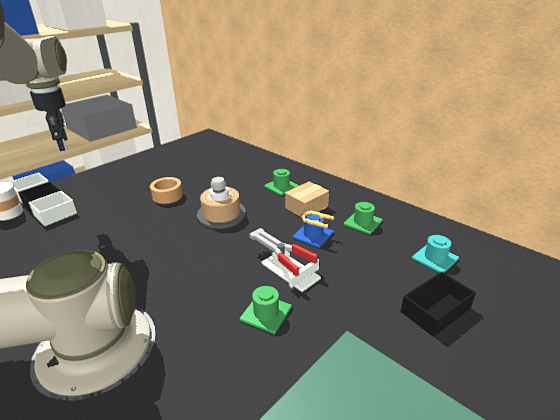

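The scene picture shows the pliers at (235,214) with tips to the right (268,208). The yellow ring sits on the blue stand at (258,265), and the dispenser is at (340,205). The look-alike stands are cyan (152,358) and green (191,188), (249,330), (375,288). Only the blue one at (258,268), in side view (314,228), carries the ring and matches the description. Next I triangulate and confirm it in a crop.

Run:
```python
from h import *
C={n:cal(n) for n in("scene","side")}; D={};I={}
for n in C: I[n],D[n]=optics.get_image(n)
ref={"pliers":0.055,"pliers_grip":.055,"pliers_tips":.0436,"ring":.06,"ring_gap":.0635,"stand":0,"dispenser":0,"groove":.093,"rest":0,"rest_seat":.055,"tape":0,"carton":0,"tray":0}
for q,z in ref.items():
    L={n:models.landmark_of(n,q)[:6] for n in C}
    for n in C:
        for r in L[n]: print(q,n,np.round(r["point"],1),round(r["confidence"],2),"atz",np.round(at_z(*C[n],r["point"],z)[:2]*1000))
    for a in L["scene"]:
        for b in L["side"]:
            o1,d1=ray(*C["scene"],a["point"]);o2,d2=ray(*C["side"],b["point"])
            t=np.linalg.lstsq(np.stack([d1,-d2],1),o2-o1,rcond=None)[0]
            p1,p2=o1+t[0]*d1,o2+t[1]*d2
            if np.linalg.norm(p1-p2)<.015: print("   tri",np.round((p1+p2)*500,1),"gap",np.round(1000*np.linalg.norm(p1-p2),1))
a=cv2.resize(I["scene"][180:300,190:360],None,fx=2.35,fy=2.35);b=cv2.resize(I["side"][170:290,190:360],None,fx=2.35,fy=2.35)
cv2.imwrite("pics/crop1.png",cv2.resize(np.hstack([a,b]),(798,282)))
```

```text
pliers scene [234.6 214.1] 0.8 atz [ 458. -107.]
pliers side [276.7 245.3] 0.95 atz [459. -98.]
   tri [ 457.  -104.5   57.6] gap 7.2
pliers_grip scene [210.8 221.3] 0.58 atz [ 459. -175.]
pliers_grip scene [235.  218.4] 0.21 atz [ 471. -110.]
pliers_grip side [292.6 259.3] 0.64 atz [ 444. -167.]
pliers_grip side [258.3 235.5] 0.36 atz [457. -31.]
   tri [ 450.8 -169.3   48.9] gap 13.7
pliers_tips scene [266.8 203.5] 0.67 atz [447.  -9.]
pliers_tips side [257.7 234. ] 0.98 atz [472. -13.]
   tri [459.4 -18.   56.6] gap 13.6
ring scene [233.  213.4] 0.74 atz [ 457. -111.]
ring scene [258.8 262.7] 0.54 atz [622. -91.]
ring side [316.9 218. ] 0.71 atz [ 625. -100.]
ring side [293.  257.9] 0.48 atz [ 444. -168.]
   tri [624.5 -95.2  60.5] gap 9.6
   tri [562.8 -71.2 -67.2] gap 9.9
ring_gap scene [244.7 270.4] 0.75 atz [ 632. -132.]
ring_gap side [327.  222.3] 0.79 atz [ 623. -138.]
   tri [ 629.8 -132.    57.8] gap 2.0
stand scene [250.1 333.5] 0.84 atz [ 770. -164.]
stand scene [257.8 271.8] 0.76 atz [620. -95.]
stand scene [371.8 289.8] 0.69 atz [768. 173.]
stand scene [152.5 359.4] 0.
[... 856 characters left out ...]
  tri [506.2 186.5  92.4] gap 5.5
   tri [500.1 201.2  -4.7] gap 8.1
rest scene [233.6 224.6] 0.55 atz [ 457. -115.]
rest scene [212.8 219. ] 0.2 atz [ 419. -166.]
rest side [279.6 265.5] 0.61 atz [ 452. -114.]
   tri [ 454.7 -113.2   -2.9] gap 2.5
rest_seat scene [230.7 212.5] 0.9 atz [ 449. -116.]
rest_seat side [279.4 246.7] 0.87 atz [ 459. -107.]
   tri [ 452.8 -115.4   62.2] gap 2.9
tape scene [401.6 176.1] 0.65 atz [461. 432.]
carton scene [313.7 292.1] 0.65 atz [723.  26.]
carton side [307.9 207. ] 0.75 atz [730.  17.]
   tri [726.5  20.4   2.9] gap 10.5
tray scene [106.4 303.5] 0.75 atz [ 575. -489.]
tray side [432.7 307.3] 0.73 atz [ 583. -479.]
   tri [ 577.  -483.8    6.9] gap 7.2
```

View pics/crop1.png

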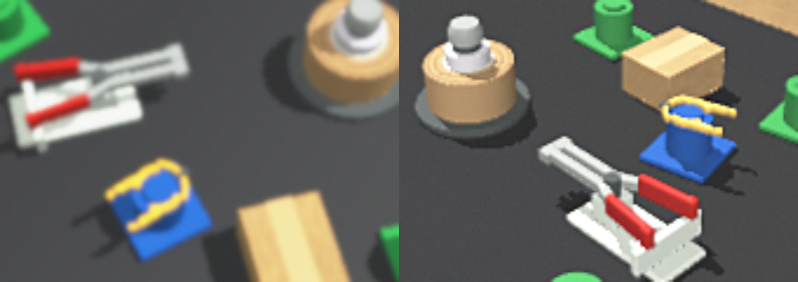

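The crop confirms it: the blue stand carries the yellow ring, with its gap to the left (−y), and the pliers lie on the white rest with tips toward +y. Next I plan wrist-camera views over the dispenser, then over the pliers and ring.

```bash
cat >> h.py <<'E'
def yaw(R): return np.degrees(np.arctan2(R[1,0],R[0,0]))
def plan(p0,y0,p1,y1,n,fing=-1):
    p=np.array(p0,float); y=y0; tr=[];tw=[]; Y=(y1-y0+180)%360-180
    for i in range(1,n+1):
        tgt=np.array(p0)+(np.array(p1)-p0)*i/n; d=tgt-p; a=np.radians(y)
        t=[d@[np.cos(a),np.sin(a),0],d@[np.sin(a),-np.cos(a),0],-d[2]]; t=np.round(np.array(t)*10,3); w=round(-Y/n/180,4)
        tr.append(t.tolist()); tw.append(w)
        t=t/10; p=p+t[0]*np.array([np.cos(a),np.sin(a),0])+t[1]*np.array([np.sin(a),-np.cos(a),0])-np.array([0,0,t[2]]); y-=w*180
    print('"travel":',tr,'"twist":',tw,"end",np.round(p,4),round(y,2)); return p,y
E
python3 - <<'E'
from h import *
s=monitor.observe(); print(s["time_s"])
p,y=plan(s["position"],yaw(s["tool_rot"]),[.48,.17,.29],90,9)
plan(p,y,[.53,-.13,.25],90,6)
E
```

```text
2.75
"travel": [[-0.42, -0.232, -0.093], [-0.448, -0.176, -0.092], [-0.466, -0.116, -0.093], [-0.477, -0.053, -0.093], [-0.481, 0.009, -0.092], [-0.475, 0.071, -0.093], [-0.461, 0.134, -0.092], [-0.441, 0.192, -0.093], [-0.411, 0.248, -0.093]] "twist": [np.float64(0.0417), np.float64(0.0417), np.float64(0.0417), np.float64(0.0417), np.float64(0.0417), np.float64(0.0417), np.float64(0.0417), np.float64(0.0417), np.float64(0.0417)] end [0.48 0.17 0.29] 89.94
"travel": [[-0.5, 0.084, 0.067], [-0.5, 0.084, 0.066], [-0.5, 0.083, 0.067], [-0.5, 0.083, 0.067], [-0.5, 0.084, 0.067], [-0.5, 0.083, 0.066]] "twist": [np.float64(-0.0001), np.float64(-0.0001), np.float64(-0.0001), np.float64(-0.0001), np.float64(-0.0001), np.float64(-0.0001)] end [ 0.53 -0.13  0.25] 90.05
```

{"name": "step_arm", "arguments": {
  "fingers": [-1,-1,-1,-1,-1,-1,-1,-1,-1,-1],
  "travel": [
    [-0.42,-0.232,-0.093],
    [-0.448,-0.176,-0.092],
    [-0.466,-0.116,-0.093],
    [-0.477,-0.053,-0.093],
    [-0.481,0.009,-0.092],
    [-0.475,0.071,-0.093],
    [-0.461,0.134,-0.092],
    [-0.441,0.192,-0.093],
    [-0.411,0.248,-0.093],
    [0,0,0]
  ],
  "twist": [0.0417,0.0417,0.0417,0.0417,0.0417,0.0417,0.0417,0.0417,0.0417,0]
}}

```text
time_s: 4.0
position: [0.4817, 0.1678, 0.2901]
tool_rot: [[0.006, 1.0, 0.001], [1.0, -0.006, -0.0], [-0.0, 0.001, -1.0]]
ft_force: [-0.1, 1.1, 0.6]
grip_width: 0.0855
gripper_force: 0.0
```

```bash
cat > look.py <<'E'
from h import *
import sys,json
tag=sys.argv[1]; qs=sys.argv[2:]
s=monitor.observe(); c,f=cal("wrist"); im,d=optics.get_image("wrist"); cv2.imwrite(f"pics/w{tag}.png",im)
np.savez(f"w{tag}.npz",d=d,im=im,T=c["world_from_camera"],cx=c["cx"],cy=c["cy"],f=f)
print(s["time_s"],np.round(s["position"]*1000,1),yaw(s["tool_rot"]),np.round(s["ft_force"],1),s["grip_width"])
Z={"pliers":0.055,"pliers_grip":.055,"pliers_tips":.0436,"ring":.06,"ring_gap":.0635,"stand":0,"dispenser":0,"groove":.093,"rest":0,"rest_seat":.055}
L={}
for q in qs:
    L[q]=[(list(map(float,r["point"])),r["confidence"]) for r in models.landmark_of("wrist",q)]
    for p,k in L[q]: print(q,np.round(p,1),round(k,2),np.round(at_z(c,f,p,Z[q])[:2]*1000,1))
json.dump(L,open(f"w{tag}.json","w"))
E
python3 look.py 1 groove dispenser
python3 - <<'E'
from h import *
w=np.load("w1.npz"); c={"world_from_camera":w["T"],"cx":w["cx"],"cy":w["cy"]}
P=cloud(c,float(w["f"]),w["d"],np.ones((420,560),bool))
near=np.hypot(P[:,0]-.506,P[:,1]-.187)<.09
for lo,hi in((.064,.08),(.086,.098),(.122,.14)):
    Q=P[near&(P[:,2]>lo)&(P[:,2]<hi)]
    if len(Q)<20: print(len(Q));continue
    ci=cv2.minEnclosingCircle((Q[:,:2]*1000).astype(np.float32)); print(lo,len(Q),ci,np.median(Q[:,2]))
E
```

```text
4.0 [481.7 167.8 290.1] 89.66518497314792 [-0.1  1.1  0.6] 0.08551655847226868
groove [314.4 151. ] 0.84 [511.3 192.7]
groove [270.7 341.2] 0.44 [461.5 -44. ]
dispenser [307.6 138.9] 0.79 [509.7 193.4]
dispenser [388.8 378.9] 0.74 [ 647.7 -194.3]
0.064 6884 ((507.3348388671875, 193.96136474609375), 59.9175910949707) 0.07377184451790442
0.086 806 ((507.228515625, 193.93710327148438), 29.942548751831055) 0.09415057988892594
0.122 1645 ((507.49078369140625, 194.14044189453125), 22.183286666870117) 0.12987125369641378
```

{"name": "step_arm", "arguments": {
  "fingers": [-1,-1,-1,-1,-1,-1,-1],
  "travel": [
    [-0.5,0.084,0.067],
    [-0.5,0.084,0.066],
    [-0.5,0.083,0.067],
    [-0.5,0.083,0.067],
    [-0.5,0.084,0.067],
    [-0.5,0.083,0.066],
    [0,0,0]
  ],
  "twist": [0,0,0,0,0,0,0]
}}

```text
time_s: 5.03
position: [0.5297, -0.1315, 0.2489]
tool_rot: [[0.003, 1.0, -0.002], [1.0, -0.003, 0.001], [0.001, -0.002, -1.0]]
ft_force: [-0.6, 0.3, 0.2]
grip_width: 0.0851
gripper_force: 0.0
```

```bash
python3 look.py 2 pliers pliers_grip pliers_tips ring ring_gap rest rest_seat
python3 - <<'E'
from h import *
for q in("pliers","ring","stand","rest"):
    for i,r in enumerate(models.trace("wrist",q)[:3]): 
        m=r["mask"]; print(q,r["point"],r["confidence"],m.sum()); np.save(f"m2_{q}{i}.npy",m)
E
```

```text
5.025 [ 529.7 -131.5  248.9] 89.85609642726168 [-0.6  0.3  0.2] 0.0851366362705791
pliers [211.7 156.7] 0.59 [ 452.9 -111.5]
pliers_tips [215.8  59.1] 0.75 [461.1 -18. ]
ring [360.3 133.7] 0.71 [603.3 -88. ]
rest [222.2 147.2] 0.68 [ 454.3 -109.8]
rest_seat [213.  159.2] 0.78 [ 454.1 -114.1]
pliers [195.7, 136.0] 0.88 2847
pliers [210.9, 145.2] 0.64 5750
pliers [359.8, 130.7] 0.24 4982
ring [351.0, 146.2] 0.96 1856
ring [353.3, 149.9] 0.85 892
stand [360.6, 131.9] 0.94 4860
stand [470.3, 336.2] 0.71 302
stand [492.9, 197.0] 0.64 6304
rest [222.1, 190.3] 0.8 4519
```

View pics/w2.png

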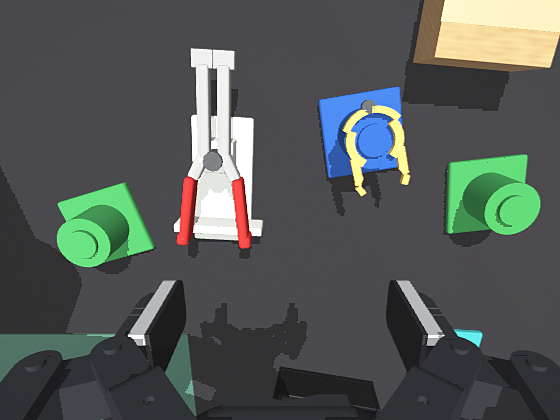

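The wrist view shows the pliers' pivot at (212,160) with the tips up at (213,58), and the ring on the blue stand at (375,140). The ring's hinge is at (367,106) and its lugs at (360,190) and (404,178). I fit both from the depth cloud.

```bash
cat > fit.py <<'E'
from h import *
import sys
from scipy.optimize import least_squares
def load(tag):
    w=np.load(f"w{tag}.npz"); c={"world_from_camera":w["T"],"cx":w["cx"],"cy":w["cy"]}; return w,c,float(w["f"])
def pts(w,c,f,mask): 
    r,k=np.nonzero(mask&(w["d"]>0)); m=np.zeros(mask.shape,bool); m[r,k]=1; return cloud(c,f,w["d"],m)*1000
for tag in sys.argv[1:]:
    w,c,f=load(tag); hsv=cv2.cvtColor(w["im"],cv2.COLOR_BGR2HSV); H,S,V=[hsv[...,i].astype(int) for i in range(3)]
    A=cloud(c,f,w["d"],w["d"]>0)*1000; dm=w["d"]>0
    ok=lambda P,x,y,r: P[np.hypot(P[:,0]-x,P[:,1]-y)<r]
    # ring
    Y=ok(pts(w,c,f,(H>18)&(H<35)&(S>90)&(V>90)),620,-100,70)
    zt=np.percentile(Y[:,2],90); T=Y[Y[:,2]>zt-2.5]; print(tag,"ring n",len(T),"ztop",round(zt,1))
    hp=ok(pts(w,c,f,(S<70)&(V<120)),620,-100,70); hp=hp[hp[:,2]>60]; 
    if len(hp): print(" hinge",np.round(np.median(hp,0),1),len(hp))
    # template fit: distance of points outside template + coverage, by IoU raster
    tx,ty=np.meshgrid(np.arange(-52,42,1.),np.arange(-40,41,1.)); 
    q0=np.array([620,-95]);best=None
    def sets(cx,cy,a):
        ca,sa=np.cos(a),np.sin(a); d=T[:,:2]-[cx,cy]; return d[:,0]*ca+d[:,1]*sa,-d[:,0]*sa+d[:,1]*ca
    def cost(v):
        x,y=sets(*v); r=np.hypot(x,y); body=x>-22
        e=np.where(body,np.maximum(20-r,0)+np.maximum(r-32,0),np.maximum(18.5-abs(y),0)+np.maximum(abs(y)-28,0)+np.maximum(-49-x,0))
        return np.r_[e, 3*(np.percentile(x,.3)+48.7), 0.0]
    for a0 in (95,100,105):
      for dx in(-5,5):
        for dy in(-5,5):
          s=least_squares(cost,[622+dx,-92+dy,np.radians(a0)],diff_step=1e-4,x_scale=[1,1,.02])
          if best is None or s.cost<best.cost: best=s
    v=best.x; x,y=sets(*v); print(" ring fit",np.round(v[:2],1),round(np.degrees(v[2]),1),"cost",round(best.cost,1), "lug x min",np.round(np.percentile(x,.3),1),"lug inner", np.round([np.percentile(y[(x<-36)&(y>0)],3),np.percentile(y[(x<-36)&(y<0)],97)],1))
    B=ok(pts(w,c,f,(H>100)&(H<130)&(S>120)),620,-95,60); B=B[(B[:,2]>62)]; 
    if len(B)>20: print(" boss",cv2.minEnclosingCircle(B[:,:2].astype(np.float32)),np.median(B[:,2]))
    # pliers
    R=ok(pts(w,c,f,((H<8)|(H>172))&(S>150)&(V>80)),455,-160,80); zt=np.percentile(R[:,2],80); R=R[R[:,2]>zt-4]; print(" handle z",round(zt,1))
    for k,s in(("L",R[:,0]<np.median(R[:,0])),("R",R[:,0]>=np.median(R[:,0]))):
        l=R[s]; vx,vy,x0,y0=cv2.fitLine(l[:,:2].astype(np.float32),cv2.DIST_L2,0,.01,.01).ravel(); print("  handle",k,"x at y=-165:",round(x0+vx/vy*(-165-y0),1),"slope",round(vx/vy,3),"y range",np.round(np.percentile(l[:,1],[1,99]),1),len(l))
    G=ok(pts(w,c,f,(S<60)&(V>60)),457,-20,45); zt=np.percentile(G[:,2],80);G=G[G[:,2]>zt-4]; J=G[G[:,1]>-24]; print(" jaw z",round(zt,1),"jaw block x",np.round(np.percentile(J[:,0],[2,98]),1),"y",np.round(np.percentile(J[:,1],[2,98]),1))
    G=G[(G[:,1]<-30)]; vx,vy,x0,y0=cv2.fitLine(G[:,:2].astype(np.float32),cv2.DIST_L2,0,.01,.01).ravel(); print(" arms centre x at y=-45",round(x0+vx/vy*(-45-y0),1),"slope",round(vx/vy,3))
    K=ok(pts(w,c,f,(S<60)&(V>60)&(V<130)),456,-110,15);K=K[K[:,2]>60]; print(" pivot",np.round(np.median(K,0),1),len(K))
E
python3 fit.py 2
```

```text
2 ring n 1381 ztop 69.2
 hinge [ 578.4 -119.8  341.2] 13843
 ring fit [615.9 -93.9] 104.3 cost 59.0 lug x min -50.5 lug inner [ 19.3 -20.3]
 boss ((617.4195556640625, -88.34307861328125), 34.530330657958984) 66.05579903260073
 handle z 69.4
  handle L x at y=-165: 424.5 slope 0.185 y range [-203.3 -131.2] 677
  handle R x at y=-165: 480.1 slope -0.124 y range [-207.3 -133.7] 677
 jaw z 62.1 jaw block x [441.9 480.2] y [-23.6 -10.8]
 arms centre x at y=-45 463.9 slope 2.48
 pivot [ 460.9 -117.9  333.8] 152
```

```bash
sed -i 's/hp=hp\[hp\[:,2\]>60\]/hp=hp[(hp[:,2]>60)\&(hp[:,2]<80)\&(np.hypot(hp[:,0]-610,hp[:,1]+60)<22)]/; s/B=B\[(B\[:,2\]>62)\]/B=B[(B[:,2]>64)\&(B[:,2]<69)]; B=B[np.hypot(*(B[:,:2]-np.median(B[:,:2],0)).T)<17.5]/; s/K=K\[K\[:,2\]>60\]/K=K[(K[:,2]>60)\&(K[:,2]<85)]/; s/zt=np.percentile(G\[:,2\],80);G=G\[G\[:,2\]>zt-4\]/G=G[(G[:,2]>52)\&(G[:,2]<75)];zt=np.percentile(G[:,2],80)/' fit.py
python3 fit.py 2
python3 - <<'E'
from fit import *
E
python3 - <<'E'
import sys; sys.argv=["x"]
from fit import *
w,c,f=load("2")
big=w["im"][30:215,150:430]; cv2.imwrite("pics/crop2.png",cv2.resize(big,None,fx=2.8,fy=2.8,interpolation=cv2.INTER_CUBIC))
E
```

```text
2 ring n 1381 ztop 69.2
 hinge [601.4 -61.4  65.4] 12
 ring fit [615.9 -93.9] 104.3 cost 59.0 lug x min -50.5 lug inner [ 19.3 -20.3]
 boss ((615.84814453125, -93.81507873535156), 16.116065979003906) 66.23214828455212
 handle z 69.4
  handle L x at y=-165: 424.5 slope 0.185 y range [-203.3 -131.2] 677
  handle R x at y=-165: 480.1 slope -0.124 y range [-207.3 -133.7] 677
 jaw z 63.5 jaw block x [442.  480.7] y [-23.6 -10.8]
 arms centre x at y=-45 464.0 slope 2.254
 pivot [ 453.9 -113.1   67.8] 74
```

View pics/crop2.png

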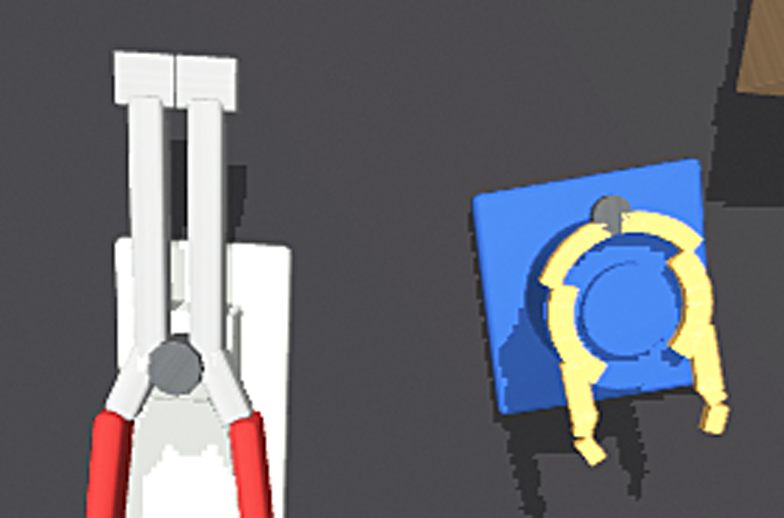

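Run:
```python
import sys; sys.argv=["x"]
from fit import *
w,c,f=load("2")
for n,p,z in(("hinge",(612,213),.069),("lugL",(590,450),.067),("lugR",(713,420),.067),("lugLin",(602,443),.067),("lugRin",(705,427),.067),("pivot",(176,366),.07),("jawseam_front",(175,52),.063),("jawseam_back",(178,106),.063),("jawL",(114,50),.063),("jawLb",(116,102),.063),("jawR",(238,60),.063),("jawRb",(235,110),.063),("boss",(631,310),.065)):
    q=(150+p[0]/2.8,30+p[1]/2.8); k=w["d"][int(round(q[1])),int(round(q[0]))]
    print(n,np.round(at_z(c,f,q,z)*1000,1), np.round(at_d(c,f,q,k)*1000,1))
# table height check by depth
P=cloud(c,f,w["d"],w["d"]>0)*1000; print("table z",np.percentile(P[:,2],[5,20,35]))
```

```text
hinge [607.6 -61.4  69. ] [607.8 -61.4  68.1]
lugL [ 606.1 -144.7   67. ] [ 605.8 -144.5   68. ]
lugR [ 649.9 -133.6   67. ] [ 649.8 -133.5   67.3]
lugLin [ 610.3 -142.1   67. ] [ 625.3 -159.6    1.3]
lugRin [ 647.3 -136.2   67. ] [ 647.1 -136.    67.5]
pivot [ 457.  -112.9   70. ] [ 456.7 -113.1   68.5]
jawseam_front [462.3 -10.6  63. ] [450.4  -4.    1.3]
jawseam_back [462.2 -27.1  63. ] [462.  -27.   62.3]
jawL [442.3 -10.   63. ] [442.1  -9.9  62.1]
jawLb [441.6 -25.8  63. ] [441.1 -25.6  60.8]
jawR [482.8 -13.1  63. ] [474.6  -7.    1.7]
jawRb [481.1 -28.3  63. ] [480.  -27.9  55.4]
boss [617.6 -94.3  65. ] [617.3 -94.2  66. ]
table z [0.14640885 0.90064136 1.39119905]
```

The fits agree:

| Thing | Position (mm) | Yaw |
|---|---|---|
| Ring centre | (616, −94) | 104.4° |
| Pliers pivot | (457, −113) | 86.5° |
| Grip place | (453.4, −168) | – |
| Spindle axis | (507.3, 194) | – |

Now I approach the grasp.

Run:
```python
from h import *
s=monitor.observe(); print(s["time_s"])
plan(s["position"],yaw(s["tool_rot"]),[.4534,-.168,.12],86.5,4)
```

```text
5.625
"travel": [[-0.095, -0.191, 0.325], [-0.099, -0.189, 0.326], [-0.101, -0.188, 0.325], [-0.104, -0.187, 0.325]] "twist": [np.float64(0.0048), np.float64(0.0048), np.float64(0.0048), np.float64(0.0048)] end [ 0.4534 -0.168   0.12  ] 86.51
```

{"name": "step_arm", "arguments": {
  "fingers": [-1,-1,-1,-1,-1],
  "travel": [
    [-0.095,-0.191,0.325],
    [-0.099,-0.189,0.326],
    [-0.101,-0.188,0.325],
    [-0.104,-0.187,0.325],
    [0,0,0]
  ],
  "twist": [0.0048,0.0048,0.0048,0.0048,0]
}}

```text
time_s: 6.25
position: [0.4519, -0.168, 0.1187]
tool_rot: [[0.063, 0.998, -0.004], [0.998, -0.063, 0.002], [0.002, -0.004, -1.0]]
ft_force: [0.4, -0.3, 0.6]
grip_width: 0.0853
gripper_force: 0.0
```

```bash
python3 look.py 3 pliers
python3 - <<'E'
import sys; sys.argv=["x"]
from fit import *
w,c,f=load("3"); cv2.imwrite("pics/w3b.png",w["im"])
hsv=cv2.cvtColor(w["im"],cv2.COLOR_BGR2HSV); H,S,V=[hsv[...,i].astype(int) for i in range(3)]
R=pts(w,c,f,((H<8)|(H>172))&(S>150)&(V>80)); R=R[(R[:,2]>64)&(R[:,2]<74)]; m=np.median(R[:,0])
for l in(R[R[:,0]<m],R[R[:,0]>=m]):
    vx,vy,x0,y0=cv2.fitLine(l[:,:2].astype(np.float32),cv2.DIST_L2,0,.01,.01).ravel(); print(round(x0+vx/vy*(-165-y0),1),round(vx/vy,3),np.round(np.percentile(l[:,1],[1,99]),1),len(l),np.median(l[:,2]))
plan(monitor.observe()["position"],yaw(monitor.observe()["tool_rot"]),[.4534,-.168,.03],86.5,4)
E
```

```text
6.25 [ 451.9 -168.   118.7] 86.39447678795418 [ 0.4 -0.3  0.6] 0.08533436996999803
pliers [287.3 138.6] 0.69 [ 455.9 -113.7]
425.0 0.233 [-202.9 -131. ] 1758 68.69932644609153
480.3 -0.069 [-207.  -133.9] 1758 68.62730833634868
"travel": [[0.001, -0.002, 0.227], [0.001, -0.002, 0.228], [0.001, -0.003, 0.227], [0.001, -0.002, 0.227]] "twist": [np.float64(-0.0), np.float64(-0.0), np.float64(-0.0), np.float64(-0.0)] end [ 0.4534 -0.168   0.03  ] 86.48
```

View pics/w3b.png

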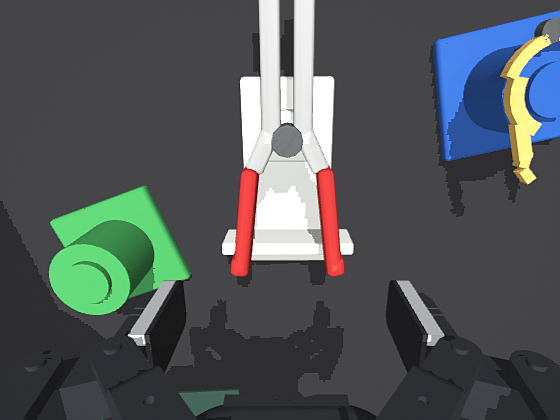

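The handles are centred between the fingers, with end tips at (240,270) and (333,270). The refined yaw is 85.5° and the grip place is (452.6, −168). I descend.

{"name": "step_arm", "arguments": {
  "fingers": [-1,-1,-1,-1,-1],
  "travel": [
    [0,0.002,0.24],
    [0,0.002,0.24],
    [0,0.002,0.24],
    [0,0.001,0.165],
    [0,0,0]
  ],
  "twist": [0.0025,0.0025,0,0,0]
}}

```text
time_s: 6.98
position: [0.455, -0.1682, 0.0318]
tool_rot: [[0.076, 0.997, 0.0], [0.997, -0.076, -0.0], [-0.0, 0.0, -1.0]]
ft_force: [0.5, 0.3, 0.6]
grip_width: 0.0855
gripper_force: 0.0
```

{"name": "step_arm", "arguments": {
  "fingers": [-0.6,-0.55,-0.55,-0.55],
  "travel": [
    [0,0,0],
    [0,0,0],
    [0,0,0],
    [0,0,0]
  ],
  "twist": [0,0,0,0],
  "force": 40
}}

```text
time_s: 7.48
position: [0.4554, -0.1688, 0.0332]
tool_rot: [[0.077, 0.997, 0.004], [0.997, -0.077, -0.002], [-0.002, 0.004, -1.0]]
ft_force: [0.0, 0.2, 6.2]
grip_width: 0.0662
gripper_force: 11.5
```

{"name": "step_arm", "arguments": {
  "fingers": [-0.55,-0.55,-0.55,-0.55],
  "travel": [
    [0,0,-0.05],
    [0,0,-0.1],
    [0,0,-0.15],
    [0,0,0]
  ],
  "twist": [0,0,0,0]
}}

```text
time_s: 7.98
position: [0.4546, -0.1686, 0.0627]
tool_rot: [[0.077, 0.997, 0.002], [0.997, -0.077, -0.001], [-0.001, 0.002, -1.0]]
ft_force: [0.3, 0.4, -2.6]
grip_width: 0.0663
gripper_force: 9.7
```

{"name": "step_arm", "arguments": {
  "fingers": [-0.55,-0.55,-0.55,-0.55,-0.55],
  "travel": [
    [0,0,-0.3],
    [0,0,-0.4],
    [0,0,-0.4],
    [0,0,-0.2],
    [0,0,0]
  ],
  "twist": [0,0,0,0,0]
}}

```text
time_s: 8.6
position: [0.4543, -0.1685, 0.1921]
tool_rot: [[0.077, 0.997, 0.002], [0.997, -0.077, -0.001], [-0.001, 0.002, -1.0]]
ft_force: [0.1, -0.6, -2.3]
grip_width: 0.0661
gripper_force: 9.7
```

```bash
python3 look.py 4 pliers pliers_tips
python3 - <<'E'
from h import *
s=monitor.observe();print(s["position"],s["wrist_torque"],s["gripper_force"])
for n in("scene","side"):
    c,f=cal(n); im,d=optics.get_image(n); cv2.imwrite(f"pics/{n}4.png",im)
w=np.load("w4.npz")["im"]; a=cv2.imread("pics/side4.png")
cv2.imwrite("pics/v4.png",np.hstack([cv2.resize(w,(400,300)),cv2.resize(a[150:330,180:420],(400,300))]))
E
```

```text
8.6 [ 454.3 -168.5  192.1] 85.58323182428549 [ 0.1 -0.6 -2.3] 0.06612732654114989
pliers [279.9 162.4] 0.56 [ 451.2 -143.6]
pliers [280.  124.4] 0.52 [ 453.9 -111.4]
pliers_tips [282.1 123.5] 0.57 [ 455.6 -111.8]
[ 0.45349612 -0.16792034  0.19005773] [ 0.0551404  -0.02038411  0.01220557] 9.704866722458974
```

View pics/v4.png

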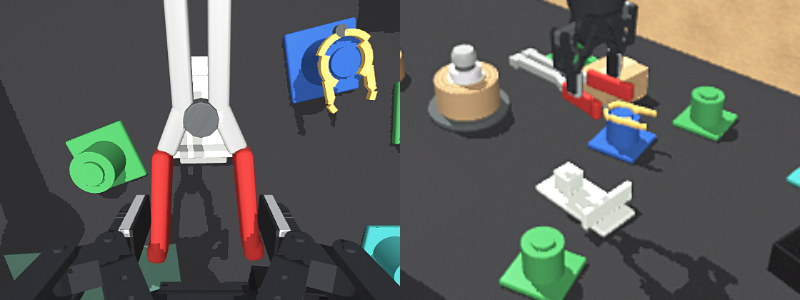

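The pliers are lifted level (left: handles between the pads, pivot at (201,118); right: tips pointing to the dispenser) and the rest is empty. Next I measure how they sit in the tool frame.

```bash
cat > inhand.py <<'E'
import sys; tag=sys.argv[1]; sys.argv=["x"]
from fit import *
s=monitor.observe()
w,c,f=load(tag); hsv=cv2.cvtColor(w["im"],cv2.COLOR_BGR2HSV); H,S,V=[hsv[...,i].astype(int) for i in range(3)]
p0=np.array(s["position"])*1000; R0=np.array(s["tool_rot"])
tool=lambda P:(P-p0)@R0
print("cam in tool",np.round(tool(w["T"][:3,3]*1000),1))
red=tool(pts(w,c,f,((H<8)|(H>172))&(S>150)&(V>80)))
red=red[(abs(red[:,0])<90)&(red[:,2]<0)&(red[:,2]>-75)]
top=red[red[:,2]<np.percentile(red[:,2],10)+6]
A=np.c_[top[:,:2],np.ones(len(top))]; co=np.linalg.lstsq(A,top[:,2],rcond=None)[0]
r=top[:,2]-A@co; k=abs(r)<1.5; co=np.linalg.lstsq(A[k],top[k,2],rcond=None)[0]
print("handle-top plane: z at grip",round(co[2],1),"dz/dx",round(np.degrees(co[0]),2),"dz/dy",round(np.degrees(co[1]),2),k.sum(), np.round(np.percentile(top[k][:,0],[1,99]),1))
t=top[k]
for l in(t[t[:,1]<0],t[t[:,1]>0]):
    vx,vy,x0,y0=cv2.fitLine(l[:,:2].astype(np.float32),cv2.DIST_L2,0,.01,.01).ravel(); print(" handle y at x=0",round(y0-vy/vx*x0,1),"slope",round(vy/vx,3),"at x=20",round(y0+vy/vx*(20-x0),1),"x range",np.round(np.percentile(l[:,0],[1,99]),1))
W=tool(pts(w,c,f,(S<60)&(V>50))); W=W[(W[:,0]>35)&(W[:,0]<180)&(abs(W[:,1])<40)&(W[:,2]>-75)&(W[:,2]<10)]
for lo in range(40,170,10):
    q=W[(W[:,0]>lo)&(W[:,0]<lo+10)]
    if len(q)>20:
        zt=np.percentile(q[:,2],20); q=q[q[:,2]<zt+3]; print(lo,len(q),"y",np.round(np.percentile(q[:,1],[1,99]),1),"ztop",round(zt,1))
E
python3 inhand.py 4
```

```text
cam in tool [  83.     0.2 -170.2]
handle-top plane: z at grip -36.9 dz/dx 1.55 dz/dy 0.2 6370 [-37.2  35.2]
 handle y at x=0 -27.1 slope 0.086 at x=20 -25.4 x range [-38.3  34.3]
 handle y at x=0 27.7 slope -0.142 at x=20 24.9 x range [-36.3  35.7]
40 574 y [-23.   20.3] ztop -34.1
50 1223 y [-10.5   8. ] ztop -35.4
60 1735 y [-17.1  13.8] ztop -31.8
70 1657 y [-17.9  14.2] ztop -30.2
80 1780 y [-18.4  13.9] ztop -30.0
90 1891 y [-18.8  14. ] ztop -29.8
100 2049 y [-19.2  13.7] ztop -29.6
110 725 y [-19.4  13.8] ztop -29.4
```

Run:
```python
from h import *
s=monitor.observe(); print(s["time_s"])
plan(s["position"],yaw(s["tool_rot"]),[.6633,-.2785,.105],102.9,8)
```

```text
8.85
"travel": [[-0.118, 0.272, 0.107], [-0.127, 0.267, 0.106], [-0.138, 0.263, 0.107], [-0.147, 0.257, 0.106], [-0.157, 0.251, 0.107], [-0.167, 0.245, 0.106], [-0.175, 0.239, 0.107], [-0.185, 0.231, 0.106]] "twist": [np.float64(-0.012), np.float64(-0.012), np.float64(-0.012), np.float64(-0.012), np.float64(-0.012), np.float64(-0.012), np.float64(-0.012), np.float64(-0.012)] end [ 0.6633 -0.2785  0.105 ] 102.86
```

{"name": "step_arm", "arguments": {
  "fingers": [-0.55,-0.55,-0.55,-0.55,-0.55,-0.55,-0.55,-0.55,-0.55,-0.55],
  "travel": [
    [-0.118,0.272,0.107],
    [-0.127,0.267,0.106],
    [-0.138,0.263,0.107],
    [-0.147,0.257,0.106],
    [-0.157,0.251,0.107],
    [-0.167,0.245,0.106],
    [-0.175,0.239,0.107],
    [-0.185,0.231,0.106],
    [0,0,0],
    [0,0,0]
  ],
  "twist": [-0.012,-0.012,-0.012,-0.012,-0.012,-0.012,-0.012,-0.012,0,0]
}}

```text
time_s: 10.1
position: [0.6632, -0.2784, 0.1056]
tool_rot: [[-0.222, 0.975, -0.001], [0.975, 0.222, 0.001], [0.001, -0.001, -1.0]]
ft_force: [0.2, 0.2, -1.4]
grip_width: 0.0664
gripper_force: 9.7
```

```bash
python3 look.py 5 ring_gap; python3 inhand.py 5
python3 - <<'E'
from h import *
s=monitor.observe(); print(s["position"],yaw(s["tool_rot"]))
P={}
for n in("scene","side"):
    im,d=optics.get_image(n); cv2.imwrite(f"pics/{n}5.png",im); c,f=cal(n)
    for q in("pliers_tips","ring_gap","ring"):
        for r in models.landmark_of(n,q)[:3]: print(n,q,np.round(r["point"],1),round(r["confidence"],2)); 
    print(n,"expected tips",proj(c,f,[.6264,-.1336,.1135]),"gap",proj(c,f,[.6264,-.1336,.0635]),"ringc",proj(c,f,[.616,-.094,.06]))
a=cv2.imread("pics/scene5.png")[200:300,180:320];b=cv2.imread("pics/side5.png")[170:270,270:410]
cv2.imwrite("pics/v5.png",cv2.resize(np.hstack([a,b]),(798,285),interpolation=cv2.INTER_CUBIC))
E
```

```text
10.1 [ 663.2 -278.4  105.6] 102.84617675502774 [ 0.2  0.2 -1.4] 0.06636692592423811
cam in tool [  82.8    0.3 -167.6]
handle-top plane: z at grip -34.0 dz/dx 0.48 dz/dy 0.46 6266 [-36.9  35.5]
 handle y at x=0 -27.6 slope 0.085 at x=20 -25.9 x range [-37.8  34.8]
 handle y at x=0 27.2 slope -0.141 at x=20 24.4 x range [-35.7  36. ]
40 1805 y [-25.1  22.5] ztop -29.7
50 1234 y [-11.    7.5] ztop -33.6
60 896 y [-17.   11.9] ztop -31.6
70 1663 y [-18.4  13.5] ztop -28.8
80 1833 y [-18.8  13.3] ztop -28.7
90 1911 y [-19.3  13.3] ztop -28.7
100 2088 y [-19.8  13.2] ztop -28.7
110 736 y [-20.1  13. ] ztop -28.7
[ 0.66327762 -0.27844685  0.10662625] 102.85633630043425
scene pliers_tips [242.1 256.8] 0.85
scene ring_gap [242.5 268.8] 0.5
scene ring [256.6 263. ] 0.71
scene expected tips [242.09705566 260.45446332] gap [243.30404926 268.80508487] ringc [256.92786669 261.14030686]
side pliers_tips [328.7 206.6] 0.6
side ring_gap [325.6 221.6] 0.49
side ring [315.7 217.7] 0.77
side ring [220.  190.5] 0.29
side ring [314.5 233. ] 0.25
side expected tips [327.4657308 206.1346077] gap [326.50951996 221.21101935] ringc [313.1677311  218.55946204]
```

View pics/v5.png

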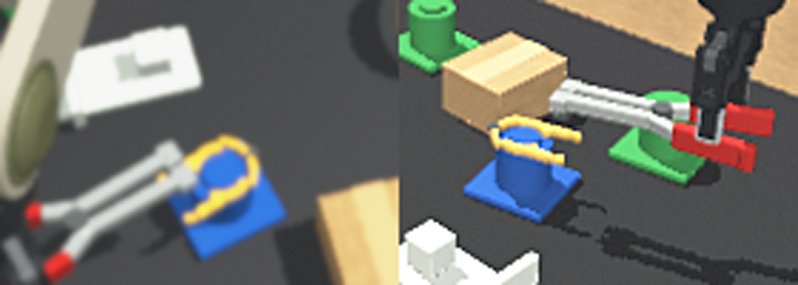

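Run:
```python
from h import *
for n,q in(("scene",(266.8,203.5)),("side",(257.7,234.0))):
    c,f=cal(n); print(n,np.array(q)-proj(c,f,[.462,-.0185,.0436]))
    # jacobian at tips
    p=np.array([.6264,-.1336,.1135]); print([np.round(proj(c,f,p+e)-proj(c,f,p),2) for e in np.eye(3)*.01])
```

```text
scene [ 1.31161625 -5.14770548]
[array([1.22, 3.57]), array([ 3.94, -1.24]), array([-0.25, -1.76])]
side [ 1.19712204 -2.30048121]
[array([ 2.19, -1.41]), array([-2.9 , -1.27]), array([ 0.2, -3.1])]
```

{"name": "step_arm", "arguments": {
  "fingers": [-0.55,-0.55,-0.55,-0.55,-0.55],
  "travel": [
    [0,0,0.12],
    [0,0,0.12],
    [0,0,0.1],
    [0,0,0],
    [0,0,0]
  ],
  "twist": [0,0,0,0,0]
}}

```text
time_s: 11.22
position: [0.6639, -0.2789, 0.0725]
tool_rot: [[-0.223, 0.975, 0.0], [0.975, 0.223, -0.0], [-0.0, 0.0, -1.0]]
ft_force: [-0.2, 0.6, -2.2]
grip_width: 0.0663
gripper_force: 9.7
```

{"name": "step_arm", "arguments": {
  "fingers": [-0.55,-0.55,-0.55,-0.55],
  "travel": [
    [0,0,0.03],
    [0,0,0.03],
    [0,0,0.03],
    [0,0,0]
  ],
  "twist": [0,0,0,0]
}}

```text
time_s: 11.72
position: [0.6635, -0.2787, 0.0629]
tool_rot: [[-0.223, 0.975, -0.001], [0.975, 0.223, 0.0], [0.0, -0.0, -1.0]]
ft_force: [0.8, 0.7, -1.8]
grip_width: 0.0662
gripper_force: 9.7
```

{"name": "step_arm", "arguments": {
  "fingers": [-0.55,-0.55,-0.55],
  "travel": [
    [0,0,0.03],
    [0,0,0.02],
    [0,0,0]
  ],
  "twist": [0,0,0]
}}

```text
time_s: 12.1
position: [0.6636, -0.2788, 0.058]
tool_rot: [[-0.223, 0.975, -0.0], [0.975, 0.223, 0.0], [0.0, -0.0, -1.0]]
ft_force: [-0.3, 0.6, -2.3]
grip_width: 0.0668
gripper_force: 9.7
```

{"name": "step_arm", "arguments": {
  "fingers": [-0.55,-0.55,-0.55],
  "travel": [
    [0,0,0.015],
    [0,0,0],
    [0,0,0]
  ],
  "twist": [0,0,0]
}}

```text
time_s: 12.48
position: [0.6637, -0.2788, 0.0568]
tool_rot: [[-0.223, 0.975, 0.0], [0.975, 0.223, -0.0], [-0.0, 0.0, -1.0]]
ft_force: [0.4, -0.1, -1.5]
grip_width: 0.0662
gripper_force: 9.7
```

{"name": "step_arm", "arguments": {
  "fingers": [-0.55,-0.55,-0.55],
  "travel": [
    [0,0,0.015],
    [0,0,0],
    [0,0,0]
  ],
  "twist": [0,0,0]
}}

```text
time_s: 12.85
position: [0.6637, -0.2788, 0.0552]
tool_rot: [[-0.223, 0.975, -0.0], [0.975, 0.223, 0.0], [0.0, -0.0, -1.0]]
ft_force: [-0.5, 0.0, -2.4]
grip_width: 0.0665
gripper_force: 9.7
```

{"name": "step_arm", "arguments": {
  "fingers": [-0.55,-0.55,-0.55],
  "travel": [
    [0,0,0.015],
    [0,0,0],
    [0,0,0]
  ],
  "twist": [0,0,0]
}}

```text
time_s: 13.22
position: [0.6637, -0.2788, 0.0537]
tool_rot: [[-0.223, 0.975, -0.0], [0.975, 0.223, 0.0], [0.0, -0.0, -1.0]]
ft_force: [0.5, 0.5, -1.3]
grip_width: 0.0664
gripper_force: 9.7
```

{"name": "step_arm", "arguments": {
  "fingers": [-0.55,-0.55,-0.55],
  "travel": [
    [0,0,0.015],
    [0,0,0],
    [0,0,0]
  ],
  "twist": [0,0,0]
}}

```text
time_s: 13.6
position: [0.6637, -0.2788, 0.0522]
tool_rot: [[-0.223, 0.975, -0.0], [0.975, 0.223, -0.0], [0.0, -0.0, -1.0]]
ft_force: [0.3, 0.5, -2.0]
grip_width: 0.0662
gripper_force: 9.7
```

```bash
python3 look.py 6
python3 - <<'E'
from h import *
s=monitor.observe(); print(s["position"],s["ft_force"],s["wrist_torque"])
for n in("scene","side"):
    im,d=optics.get_image(n); cv2.imwrite(f"pics/{n}6.png",im)
a=cv2.imread("pics/scene6.png")[230:300,210:308];b=cv2.imread("pics/side6.png")[185:255,270:368]
cv2.imwrite("pics/v6.png",cv2.resize(np.hstack([a,b]),(798,285),interpolation=cv2.INTER_CUBIC))
E
python3 inhand.py 6
```

```text
13.6 [ 663.7 -278.8   52.2] 102.86456450985231 [ 0.3  0.5 -2. ] 0.06621101199101764
[ 0.66369511 -0.27878188  0.05228786] [-0.5180371  -0.32236221 -1.82161497] [ 0.05271582 -0.00065037 -0.00302076]
cam in tool [  83.     0.2 -168.5]
handle-top plane: z at grip -35.0 dz/dx 0.12 dz/dy 0.41 6246 [-36.9  35.6]
 handle y at x=0 -27.6 slope 0.085 at x=20 -25.9 x range [-37.8  34.9]
 handle y at x=0 27.3 slope -0.143 at x=20 24.4 x range [-35.6  36.1]
40 1799 y [-25.2  22.7] ztop -31.0
50 1244 y [-11.    7.5] ztop -34.9
60 1109 y [-17.1  12.8] ztop -32.8
70 1676 y [-18.3  13.5] ztop -30.3
80 1840 y [-18.8  13.5] ztop -30.3
90 1948 y [-19.3  13.3] ztop -30.4
100 2120 y [-19.7  13.2] ztop -30.5
110 705 y [-20.   13.1] ztop -30.5
```

View pics/v6.png

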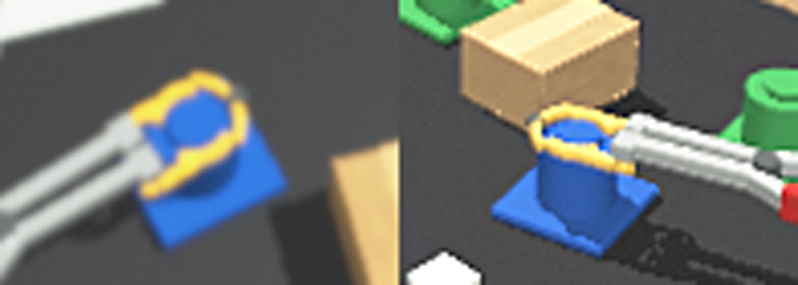

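The tips are down in the gap, with the jaws meeting the lugs (scene crop (125,135) and (145,165)). I feel for contact with the top.

{"name": "step_arm", "arguments": {
  "fingers": [-0.55,-0.55,-0.55],
  "travel": [
    [0,0,0.01],
    [0,0,0],
    [0,0,0]
  ],
  "twist": [0,0,0]
}}

```text
time_s: 14.12
position: [0.6637, -0.2788, 0.0512]
tool_rot: [[-0.223, 0.975, -0.0], [0.975, 0.223, -0.0], [0.0, -0.0, -1.0]]
ft_force: [-0.2, -0.2, -1.7]
grip_width: 0.066
gripper_force: 9.7
```

{"name": "step_arm", "arguments": {
  "fingers": [-0.55,-0.55,-0.55],
  "travel": [
    [0,0,0.01],
    [0,0,0],
    [0,0,0]
  ],
  "twist": [0,0,0]
}}

```text
time_s: 14.5
position: [0.6637, -0.2788, 0.0502]
tool_rot: [[-0.223, 0.975, -0.0], [0.975, 0.223, -0.0], [-0.0, -0.0, -1.0]]
ft_force: [-1.1, -0.5, -2.0]
grip_width: 0.0665
gripper_force: 9.7
```

```bash
python3 look.py 7; python3 inhand.py 7 | tail -6; python3 -c "
from h import *
s=monitor.observe(); print(s['position'],s['ft_force'],s['wrist_torque'])"
```

```text
14.5 [ 663.7 -278.8   50.2] 102.86484348778963 [-1.1 -0.5 -2. ] 0.0664555817174198
60 892 y [-16.8  12.2] ztop -34.1
70 1703 y [-18.3  13.6] ztop -31.5
80 1854 y [-18.9  13.4] ztop -31.6
90 1996 y [-19.2  13.4] ztop -31.8
100 2180 y [-19.7  13.2] ztop -32.0
110 646 y [-20.   13.3] ztop -32.0
[ 0.66368069 -0.27880362  0.05024845] [ 0.31589742 -0.68651868 -2.17857402] [ 0.02966543 -0.04641482  0.03482801]
```

{"name": "step_arm", "arguments": {
  "fingers": [-0.42,-0.29,-0.16,-0.16],
  "travel": [
    [0,0,-0.019],
    [0,0,-0.017],
    [0,0,-0.015],
    [0,0,0]
  ],
  "twist": [0,0,0,0],
  "force": 60
}}

```text
time_s: 15.05
position: [0.6637, -0.2788, 0.0555]
tool_rot: [[-0.223, 0.975, 0.0], [0.975, 0.223, -0.0], [-0.0, 0.0, -1.0]]
ft_force: [0.0, -0.1, -2.9]
grip_width: 0.05
gripper_force: 16.3
```

```bash
python3 look.py 8; python3 inhand.py 8; python3 inhand.py 7 | head -3
```

```text
15.05 [ 663.7 -278.8   55.5] 102.86515202530316 [ 0.  -0.1 -2.9] 0.05003615804725385
cam in tool [  83.     0.2 -168.7]
handle-top plane: z at grip -31.5 dz/dx -0.1 dz/dy 0.39 6023 [-36.2  36.6]
 handle y at x=0 -19.5 slope -0.056 at x=20 -20.7 x range [-37.1  35.8]
 handle y at x=0 19.8 slope -0.012 at x=20 19.5 x range [-35.6  37.2]
40 1386 y [-23.6  21.3] ztop -26.9
50 1034 y [-11.1   7.3] ztop -31.6
60 912 y [-10.7   7.1] ztop -31.5
70 1606 y [-21.   15.8] ztop -27.1
80 1768 y [-22.8  17. ] ztop -27.1
90 1904 y [-24.7  18.2] ztop -27.2
100 2035 y [-26.6  19.4] ztop -27.3
110 832 y [-27.8  20.2] ztop -27.3
cam in tool [  83.     0.2 -163.4]
handle-top plane: z at grip -30.0 dz/dx -0.6 dz/dy 0.38 6155 [-36.7  35.7]
 handle y at x=0 -27.6 slope 0.086 at x=20 -25.9 x range [-37.6  34.9]
```

{"name": "step_arm", "arguments": {
  "fingers": [-0.04,0.09,0.22,0.4,0.4],
  "travel": [
    [0,0,-0.009],
    [0,0,-0.007],
    [0,0,-0.006],
    [0,0,0],
    [0,0,0]
  ],
  "twist": [0,0,0,0,0]
}}

```text
time_s: 15.72
position: [0.6637, -0.2788, 0.0576]
tool_rot: [[-0.223, 0.975, 0.0], [0.975, 0.223, -0.0], [-0.0, 0.0, -1.0]]
ft_force: [-0.3, -0.5, -2.6]
grip_width: 0.0274
gripper_force: 57.8
```

```bash
python3 look.py 9; python3 inhand.py 9
python3 - <<'E'
from h import *
for n in("scene","side"):
    im,d=optics.get_image(n); cv2.imwrite(f"pics/{n}9.png",im)
a=cv2.imread("pics/scene9.png")[230:300,210:308];b=cv2.imread("pics/side9.png")[185:255,270:368]
cv2.imwrite("pics/v9.png",cv2.resize(np.hstack([a,b]),(798,285),interpolation=cv2.INTER_CUBIC))
E
```

```text
15.725 [ 663.7 -278.8   57.6] 102.8658433385605 [-0.3 -0.5 -2.6] 0.02744531519353267
cam in tool [  82.9    0.2 -168.6]
handle-top plane: z at grip -28.3 dz/dx -0.23 dz/dy 0.57 5622 [-34.7  37.2]
 handle y at x=0 -9.2 slope -0.224 at x=20 -13.7 x range [-34.7  36.2]
 handle y at x=0 9.5 slope 0.149 at x=20 12.5 x range [-34.7  37.6]
40 1283 y [-21.1  17.7] ztop -23.9
50 610 y [-11.4   6.1] ztop -28.4
60 1168 y [-11.7   6.8] ztop -28.8
70 1852 y [-24.8  17.3] ztop -24.5
80 1735 y [-28.6  20.2] ztop -24.4
90 1908 y [-32.4  23. ] ztop -24.5
100 2042 y [-36.2  25.8] ztop -24.7
110 956 y [-38.4  27.4] ztop -24.7
```

View pics/v9.png

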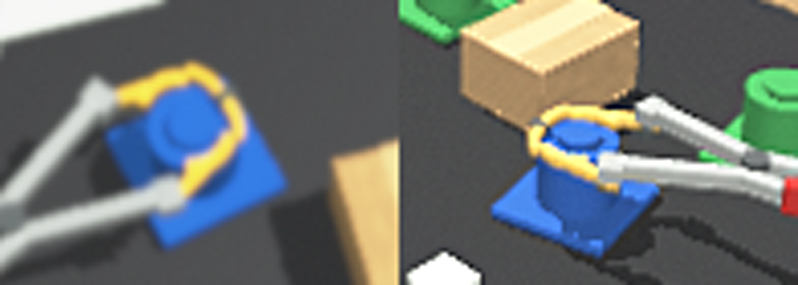

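The ring is spread, with the jaws on both lugs (scene crop (95,95) and (170,192)). I lift it slowly.

{"name": "step_arm", "arguments": {
  "fingers": [0.4,0.4,0.4,0.4,0.4,0.4],
  "travel": [
    [0,0,-0.02],
    [0,0,-0.04],
    [0,0,-0.06],
    [0,0,-0.06],
    [0,0,-0.04],
    [0,0,0]
  ],
  "twist": [0,0,0,0,0,0]
}}

```text
time_s: 16.62
position: [0.6638, -0.2789, 0.08]
tool_rot: [[-0.223, 0.975, 0.001], [0.975, 0.223, -0.0], [-0.001, 0.0, -1.0]]
ft_force: [-0.4, 0.8, -3.1]
grip_width: 0.027
gripper_force: 56.9
```

{"name": "step_arm", "arguments": {
  "fingers": [0.4,0.4,0.4,0.4,0.4,0.4],
  "travel": [
    [0,0,-0.1],
    [0,0,-0.2],
    [0,0,-0.25],
    [0,0,-0.25],
    [0,0,-0.15],
    [0,0,0]
  ],
  "twist": [0,0,0,0,0,0]
}}

```text
time_s: 17.38
position: [0.664, -0.2789, 0.1756]
tool_rot: [[-0.223, 0.975, 0.002], [0.975, 0.223, -0.001], [-0.001, 0.001, -1.0]]
ft_force: [-0.6, -0.3, -3.0]
grip_width: 0.0272
gripper_force: 57.1
```

```bash
python3 look.py A; python3 inhand.py A
python3 - <<'E'
from h import *
s=monitor.observe(); print(s['position'],s['ft_force'],s['wrist_torque'])
for n in("scene","side"):
    im,d=optics.get_image(n); cv2.imwrite(f"pics/{n}A.png",im); np.savez(f"{n}A.npz",im=im,d=d)
    c,f=cal(n)
    hsv=cv2.cvtColor(im,cv2.COLOR_BGR2HSV); m=(hsv[...,0]>18)&(hsv[...,0]<32)&(hsv[...,1]>120)&(hsv[...,2]>110)
    P=cloud(c,f,d,m)*1000; P=P[(P[:,2]>110)&(P[:,2]<180)&(np.hypot(P[:,0]-620,P[:,1]+100)<70)]
    print(n,len(P),np.round(P.mean(0),1) if len(P) else "", np.round(np.percentile(P,[3,97],axis=0),1) if len(P) else "")
    if len(P)>30:
        A=np.c_[P[:,:2]-P[:,:2].mean(0),np.ones(len(P))]; print(" plane",np.linalg.lstsq(A,P[:,2],rcond=None)[0])
E
```

```text
17.375 [ 664.  -278.9  175.6] 102.86660485406102 [-0.6 -0.3 -3. ] 0.027238182241608372
cam in tool [  82.9    0.3 -169.8]
handle-top plane: z at grip -30.0 dz/dx 4.83 dz/dy 0.48 5821 [-34.8  35.5]
 handle y at x=0 -9.1 slope -0.224 at x=20 -13.5 x range [-34.7  34.9]
 handle y at x=0 9.9 slope 0.154 at x=20 13.0 x range [-34.9  36.1]
40 1245 y [-20.5  18. ] ztop -21.1
50 633 y [-11.4   6.6] ztop -24.6
60 1071 y [-11.4   7. ] ztop -24.2
70 1618 y [-24.6  18.2] ztop -18.8
80 1579 y [-28.6  21. ] ztop -17.9
90 1654 y [-32.5  23.8] ztop -17.0
100 1736 y [-35.9  26.7] ztop -16.2
110 1174 y [-39.   28.7] ztop -15.5
[ 0.6636121  -0.27870716  0.17424617] [ 0.12958404 -0.67281121 -2.98044756] [-0.14727735 -0.04584842  0.02205189]
scene 213 [608.5 -94.5 159.9] [[ 580.2 -129.1  152.7]
 [ 653.2  -68.6  167.7]]
 plane [ 5.20226069e-02 -2.16593331e-01  1.59861498e+02]
side 108 [ 613.7 -107.8  158.8] [[ 579.2 -151.   151.7]
 [ 659.2  -74.   166.3]]
 plane [ 3.03374697e-02 -1.68123872e-01  1.58750398e+02]
```

{"name": "step_arm", "arguments": {
  "fingers": [0.5,0.5,0.5],
  "travel": [
    [0,0,0],
    [0,0,0],
    [0,0,0]
  ],
  "twist": [0,0,0],
  "force": 110
}}

```text
time_s: 17.9
position: [0.6637, -0.2788, 0.1743]
tool_rot: [[-0.223, 0.975, -0.0], [0.975, 0.223, 0.0], [0.0, -0.0, -1.0]]
ft_force: [-0.1, 0.1, -2.5]
grip_width: 0.0235
gripper_force: 97.6
```

```bash
python3 look.py B; python3 inhand.py B
```

```text
17.9 [ 663.7 -278.8  174.3] 102.86271366357809 [-0.1  0.1 -2.5] 0.02349734219427341
cam in tool [  83.     0.2 -168.5]
handle-top plane: z at grip -27.8 dz/dx 3.51 dz/dy 0.9 5558 [-34.6  36.7]
 handle y at x=0 -8.9 slope -0.223 at x=20 -13.4 x range [-34.6  36.1]
 handle y at x=0 9.2 slope 0.156 at x=20 12.3 x range [-34.5  37.2]
40 1239 y [-20.7  17.7] ztop -20.2
50 585 y [-10.9   6.3] ztop -23.9
60 1114 y [-11.6   7.1] ztop -23.8
70 1666 y [-24.7  17.8] ztop -18.7
80 1597 y [-28.6  20.8] ztop -18.0
90 1704 y [-32.1  23.8] ztop -17.4
100 1810 y [-36.2  26.7] ztop -16.9
110 1184 y [-38.9  28.8] ztop -16.4
```

```bash
cat > piv.py <<'E'
import sys; tags=sys.argv[1:]; sys.argv=["x"]
from fit import *
for t in tags:
    w,c,f=load(t); im=w["im"]; T=w["T"]; hsv=cv2.cvtColor(im,cv2.COLOR_BGR2HSV)
    m=((hsv[...,1]<70)&(hsv[...,2]>70)&(hsv[...,2]<125)).astype(np.uint8); m=cv2.morphologyEx(m,cv2.MORPH_OPEN,np.ones((9,9)))
    n,l,st,ce=cv2.connectedComponentsWithStats(m)
    best=[i for i in range(1,n) if abs(ce[i][0]-280)<40 and 100<ce[i][1]<260 and st[i][4]>200]
    for i in best:
        d=np.median(w["d"][l==i]); q=np.array([(ce[i][0]-c["cx"])/f*d,-(ce[i][1]-c["cy"])/f*d,-d])*1000
        # camera->tool: from nominal geometry
        P=np.load("camtool.npy"); print(t,np.round(ce[i],1),st[i][4],"tool xyz",np.round((P@np.r_[q,1])[:3],1))
E
python3 - <<'E'
from h import *
s=monitor.observe(); c,f=cal("wrist"); T=np.array(c["world_from_camera"]); W=np.eye(4); W[:3,:3]=s["tool_rot"]; W[:3,3]=s["position"]
P=np.linalg.inv(W)@T; P[:3,3]*=1000; np.save("camtool.npy",P); print(np.round(P,3))
E
python3 piv.py 4 5 7 8 9 A B
```

```text
[[-0.00000e+00  9.47000e-01  3.20000e-01  8.29860e+01]
 [ 1.00000e+00 -0.00000e+00  1.00000e-03  2.35000e-01]
 [ 1.00000e-03  3.20000e-01 -9.47000e-01 -1.68584e+02]
 [ 0.00000e+00  0.00000e+00  0.00000e+00  1.00000e+00]]
4 [246.7 244.9] 260 tool xyz [-77.7 -43.4 190.5]
5 [298.7 246.2] 5910 tool xyz [-39.8  10.8 103.2]
7 [283.  102.1] 1025 tool xyz [77.3 -1.6 48.8]
7 [313.1 252.4] 3482 tool xyz [-19.4  18.4  47.9]
8 [301.3 234.7] 2713 tool xyz [-8.5 10.6 52.8]
9 [291.9 207.6] 1353 tool xyz [ 9.8  4.1 55.8]
A [283.3 216.7] 3206 tool xyz [-38.5  -2.7 173.5]
B [283.2 215.2] 3032 tool xyz [-36.4  -2.7 172.1]
```

Run:
```python
import sys; sys.argv=["x"]
from fit import *
P=np.load("camtool.npy")
for t in "45789AB":
    w,c,f=load(t); im=w["im"]; d=w["d"]; r,k=np.indices(d.shape); q=np.stack([(k-c["cx"])/f*d,-(r-c["cy"])/f*d,-d],-1)*1000
    X=q@P[:3,:3].T+P[:3,3]; hsv=cv2.cvtColor(im,cv2.COLOR_BGR2HSV).astype(int)
    near=(d>0)&(X[...,2]<-5)&(X[...,2]>-60)&(abs(X[...,1])<14)&(X[...,0]>35)&(X[...,0]<80)
    m=(near&(hsv[...,1]<60)&(hsv[...,2]<150)&(hsv[...,2]>60)).astype(np.uint8); m=cv2.morphologyEx(m,cv2.MORPH_OPEN,np.ones((7,7),np.uint8))
    n,l,st,ce=cv2.connectedComponentsWithStats(m); i=1+np.argmax(st[1:,4]) if n>1 else None
    if i: pp=X[l==i]; (cc,rad)=cv2.minEnclosingCircle(pp[:,:2].astype(np.float32)); print(t,st[i],np.round(pp.mean(0),1),np.round(cc,1),round(rad,1))
    dd=X[near]; print(t,near.sum())
```

```text
4 [ 257  145   49   47 1869] [ 55.1  -1.8 -33.5] [53.9 -1.8] 10.6
4 5608
5 [ 256  146   50   47 1893] [ 54.9  -1.9 -34.4] [53.9 -2. ] 10.7
5 5685
7 [ 257  147   49   46 1854] [ 55.   -1.8 -35.7] [53.6 -1.9] 10.7
7 5797
8 [ 257  134   49   47 1784] [ 59.   -1.9 -31.4] [58.1 -2.3] 10.5
8 5134
9 [ 255  124   49   47 1737] [ 62.3  -2.5 -28.6] [61.  -2.6] 10.5
9 5218
A [ 256  123   48   46 1692] [ 62.2  -2.6 -22.9] [61.1 -2.5] 10.7
A 4794
B [ 257  123   47   46 1752] [ 62.4  -2.2 -23.7] [61.2 -2.3] 10.7
B 4855
```

{"name": "step_arm", "arguments": {
  "fingers": [0.5,0.5,0.5,0.5,0.5,0.5,0.5,0.5,0.5,0.5],
  "travel": [
    [0.15,-0.019,-0.03],
    [0.3,-0.039,-0.04],
    [0.4,-0.052,-0.03],
    [0.45,-0.058,0],
    [0.45,-0.058,0],
    [0.45,-0.058,0],
    [0.4,-0.052,0],
    [0.3,-0.039,0],
    [0.14,-0.018,0],
    [0,0,0]
  ],
  "twist": [0,0,0,0,0,0,0,0,0,0]
}}

```text
time_s: 19.2
position: [0.5575, 0.0094, 0.1849]
tool_rot: [[-0.224, 0.975, 0.001], [0.975, 0.224, -0.0], [-0.0, 0.001, -1.0]]
ft_force: [-0.5, -0.0, -3.1]
grip_width: 0.0233
gripper_force: 97.7
```

```bash
python3 look.py C; python3 inhand.py C
cat > rel.py <<'E'
from h import *
import sys
from scipy.optimize import least_squares
tag=sys.argv[1]; out=[]
s=monitor.observe(); print(s['position'],yaw(s["tool_rot"]),s['ft_force'])
for n in("scene","side"):
    im,d=optics.get_image(n); cv2.imwrite(f"pics/{n}{tag}.png",im); c,f=cal(n); np.savez(f"{n}{tag}.npz",im=im,d=d)
    hsv=cv2.cvtColor(im,cv2.COLOR_BGR2HSV).astype(int); P=cloud(c,f,d,np.ones(d.shape,bool))*1000
    m=(hsv[...,0]>18)&(hsv[...,0]<32)&(hsv[...,1]>120)&(hsv[...,2]>110)
    Y=cloud(c,f,d,m)*1000; Y=Y[(Y[:,2]>105)&(Y[:,2]<190)&(np.hypot(Y[:,0]-507,Y[:,1]-190)<80)]
    g=least_squares(lambda v:np.hypot(Y[:,0]-v[0],Y[:,1]-v[1])-v[2],[507,190,25],loss="soft_l1") if len(Y)>20 else None
    print(n,"ring",len(Y),np.round(g.x,1) if g else "",np.round(np.percentile(Y,[3,50,97],axis=0),1) if g else "")
    near=np.hypot(P[:,0]-507,P[:,1]-194)<85; B=P[near&(P[:,2]>67)&(P[:,2]<78)]
    print("  roll top",len(B),cv2.minEnclosingCircle(B[:,:2].astype(np.float32)) if len(B) else "")
    H=P[(np.hypot(P[:,0]-507,P[:,1]-194)<26)&(P[:,2]>125)&(P[:,2]<135)]; print("  head top",len(H),cv2.minEnclosingCircle(H[:,:2].astype(np.float32)) if len(H)>5 else "")
    a=im[150:250,290:400] if n=="scene" else im[150:250,170:280]; out.append(a)
cv2.imwrite(f"pics/v{tag}.png",cv2.resize(np.hstack(out),(798,363),interpolation=cv2.INTER_CUBIC))
E
python3 rel.py C
```

```text
19.2 [557.5   9.4 184.9] 102.92924113823638 [-0.5 -0.  -3.1] 0.023294204477486414
cam in tool [  83.8   -0.  -168.8]
handle-top plane: z at grip -28.1 dz/dx 3.48 dz/dy 0.78 5551 [-34.   37.6]
 handle y at x=0 -8.9 slope -0.225 at x=20 -13.4 x range [-34.   36.9]
 handle y at x=0 8.9 slope 0.154 at x=20 12.0 x range [-33.9  38. ]
40 1238 y [-21.   17.6] ztop -20.6
50 500 y [-14.    6.1] ztop -24.1
60 1126 y [-11.8   6.9] ztop -24.2
70 1735 y [-24.6  17.3] ztop -19.2
80 1597 y [-28.6  20.4] ztop -18.4
90 1687 y [-32.2  23.2] ztop -17.8
100 1797 y [-36.   26.1] ztop -17.3
110 1336 y [-39.   28.5] ztop -16.7
[0.55784168 0.00853664 0.18472679] 102.87501973130597 [ 0.26814574  0.80623271 -2.54580758]
scene ring 176 [509.5 184.5  33.5] [[473.5 162.1 166.8]
 [489.7 199.3 175.7]
 [544.8 219.9 182.1]]
  roll top 688 ((507.6079406738281, 193.33485412597656), 61.22431945800781)
  head top 59 ((507.737548828125, 193.5341339111328), 19.90385627746582)
side ring 104 [509.3 174.   37.5] [[474.3 133.6 166.2]
 [517.  190.3 173.7]
 [548.8 215.5 180.2]]
  roll top 430 ((507.3076171875, 191.37255859375), 61.36815643310547)
  head top 73 ((505.9206237792969, 189.83056640625), 20.517473220825195)
```

View pics/vC.png

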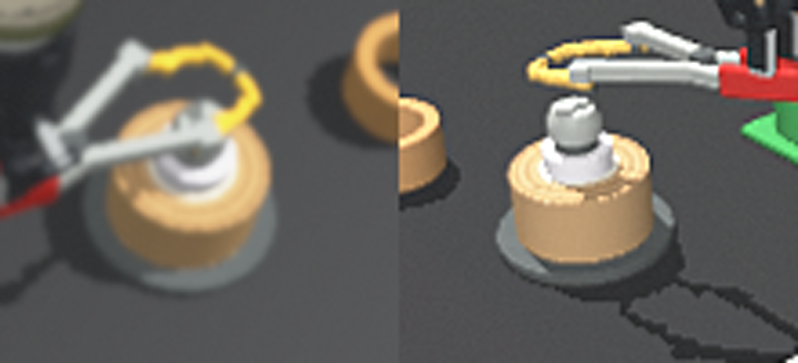

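The ring is spread above the spindle, centred laterally (scene crop: ring at (205,85), head at (200,120)). I compute the along-axis offset next.

Run:
```python
import sys; sys.argv=["x"]
from fit import *
# closed-ring extents on stand from wrist w2
w,c,f=load("2"); hsv=cv2.cvtColor(w["im"],cv2.COLOR_BGR2HSV).astype(int); m=(hsv[...,0]>18)&(hsv[...,0]<35)&(hsv[...,1]>90)&(hsv[...,2]>90)
Y=pts(w,c,f,m); Y=Y[(np.hypot(Y[:,0]-620,Y[:,1]+100)<70)&(Y[:,2]>66)]
def fr(P,cx,cy,th):
    a=np.radians(th); d=P[:,:2]-[cx,cy]; return d@[np.cos(a),np.sin(a)],d@[-np.sin(a),np.cos(a)]
x,y=fr(Y,616.1,-93.9,104.4); print("closed x",np.round(np.percentile(x,[.5,2,98,99.5]),1),"y",np.round(np.percentile(y,[.5,99.5]),1))
r=np.hypot(x,y); ang=np.degrees(np.arctan2(y,x))
for lo in range(0,180,20):
    print(lo,[np.round(np.percentile(r[(s*ang>lo)&(s*ang<lo+20)],[3,97]),1) for s in(1,-1) if ((s*ang>lo)&(s*ang<lo+20)).sum()>5])
for n in("scene","side"):
    z=np.load(f"{n}C.npz"); c,f=cal(n); hs=cv2.cvtColor(z["im"],cv2.COLOR_BGR2HSV).astype(int)
    m=(hs[...,0]>16)&(hs[...,0]<34)&(hs[...,1]>100)&(hs[...,2]>90)
    P=cloud(c,f,z["d"],m)*1000; P=P[(P[:,2]>150)&(P[:,2]<190)&(np.hypot(P[:,0]-507,P[:,1]-190)<75)]
    for th in(104,106):
        x,y=fr(P,507.5,193.5,th); print(n,th,len(P),"x",np.round(np.percentile(x,[1,3,97,99]),1),"y",np.round(np.percentile(y,[1,3,97,99]),1))
        for lo in range(-50,40,10):
            k=(x>lo)&(x<lo+10)
            if k.sum()>3: print("   ",lo,"y-",np.round(np.percentile(y[k&(y<0)],[5,95]),0) if (k&(y<0)).sum()>2 else "","y+",np.round(np.percentile(y[k&(y>0)],[5,95]),0) if (k&(y>0)).sum()>2 else "","z",np.round(np.median(P[k,2])))
```

```text
closed x [-50.1 -48.1  30.5  31.7] y [-27.3  27.6]
0 [array([26.8, 33.2]), array([27.1, 32.7])]
20 [array([27.1, 33.3]), array([26.9, 32.9])]
40 [array([21.4, 33.2]), array([20.8, 32.5])]
60 [array([21. , 28.1]), array([20.2, 27.6])]
80 [array([20.9, 28.1]), array([19.7, 27.7])]
100 [array([20.9, 29.6]), array([20.1, 29.7])]
120 [array([20.8, 38.8]), array([20.4, 38.2])]
140 [array([24.3, 54.6]), array([24.2, 55. ])]
160 []
scene 104 188 x [-29.8 -24.3  25.3  26.3] y [-37.9 -36.4  36.3  37.1]
    -30 y- [-39. -31.] y+ [27. 39.] z 180.0
    -20 y- [-38. -25.] y+ [25. 35.] z 179.0
    -10 y- [-35. -27.] y+ [27. 36.] z 177.0
    0 y- [-33. -24.] y+ [23. 34.] z 177.0
    10 y- [-28.  -4.] y+ [ 7. 32.] z 173.0
    20 y- [-20.  -1.] y+ [ 5. 19.] z 171.0
scene 106 188 x [-28.6 -24.9  25.2  26.6] y [-37.1 -35.9  36.6  37.7]
    -30 y- [-38. -31.] y+ [27. 39.] z 180.0
    -20 y- [-37. -25.] y+ [26. 36.] z 179.0
    -10 y- [-35. -27.] y+ [28. 37.] z 178.0
    0 y- [-33. -24.] y+ [23. 33.] z 177.0
    10 y- [-29.  -5.] y+ [ 7. 32.] z 173.0
    20 y- [-21.  -2.] y+ [ 4. 21.] z 171.0
side 104 126 x [-52.8 -49.   19.6  23.8] y [-39.7 -36.6  42.7  43.5]
    -50 y-  y+ [39. 44.] z 177.0
    -40 y- [-35. -32.] y+ [41. 42.] z 177.0
    -30 y- [-39. -24.] y+ [37. 39.] z 177.0
    -20 y- [-36. -24.] y+ [27. 38.] z 178.0
    -10 y- [-35. -25.] y+ [29. 37.] z 175.0
    0 y- [-31. -22.] y+ [30. 33.] z 171.0
    10 y- [-26.  -3.] y+ [ 7. 31.] z 171.0
    20 y-  y+  z 171.0
side 106 126 x [-51.5 -48.7  20.2  23.8] y [-38.8 -35.9  44.3  45.3]
    -50 y-  y+ [40. 46.] z 177.0
    -40 y- [-34. -30.] y+ [41. 44.] z 178.0
    -30 y- [-38. -23.] y+ [38. 42.] z 176.0
    -20 y- [-35. -24.] y+ [28. 39.] z 177.0
    -10 y- [-35. -25.] y+ [29. 37.] z 175.0
    0 y- [-31. -23.] y+ [29. 33.] z 172.0
    10 y- [-27.  -3.] y+ [ 7. 30.] z 171.0
    20 y-  y+  z 171.0
```

I've now viewed 11 pictures, one over the limit of 10. I missed the count, so from here I use numeric measurements only.

The ring sits about 6 mm short of the spindle along the pliers' axis. I move forward and lower it to just above the head.

{"name": "step_arm", "arguments": {
  "fingers": [0.5,0.5,0.5,0.5,0.5],
  "travel": [
    [0.033,-0.002,0.04],
    [0.03,-0.001,0.08],
    [0,0,0.08],
    [0,0,0.06],
    [0,0,0]
  ],
  "twist": [0,0,0,0,0]
}}

```text
time_s: 19.98
position: [0.5558, 0.0149, 0.1579]
tool_rot: [[-0.223, 0.975, -0.001], [0.975, 0.223, 0.0], [0.0, -0.001, -1.0]]
ft_force: [-0.5, -0.3, -2.1]
grip_width: 0.0236
gripper_force: 97.7
```

```bash
cat > rel2.py <<'E'
from h import *
import sys
tag=sys.argv[1]; zlo=float(sys.argv[2])
s=monitor.observe(); print(s['time_s'],s['position'],yaw(s["tool_rot"]),s['ft_force'])
def fr(P,cx,cy,th):
    a=np.radians(th); d=P[:,:2]-[cx,cy]; return d@[np.cos(a),np.sin(a)],d@[-np.sin(a),np.cos(a)]
for n in("scene","side"):
    im,d=optics.get_image(n); c,f=cal(n); np.savez(f"{n}{tag}.npz",im=im,d=d); hs=cv2.cvtColor(im,cv2.COLOR_BGR2HSV).astype(int)
    m=(hs[...,0]>16)&(hs[...,0]<34)&(hs[...,1]>100)&(hs[...,2]>90)
    A=cloud(c,f,d,np.ones(d.shape,bool))*1000; B=A[(np.hypot(A[:,0]-507,A[:,1]-194)<85)&(A[:,2]>67)&(A[:,2]<78)]
    ctr=np.array(cv2.minEnclosingCircle(B[:,:2].astype(np.float32))[0]); P=cloud(c,f,d,m)*1000; P=P[(P[:,2]>zlo)&(P[:,2]<zlo+50)&(np.hypot(P[:,0]-507,P[:,1]-190)<75)]
    x,y=fr(P,*ctr,105.3); print(n,len(P),"roll",np.round(ctr,1),"x",np.round(np.percentile(x,[1,97,99]),1),"y",np.round(np.percentile(y,[1,99]),1))
    for lo in range(-60,40,10):
        k=(x>lo)&(x<lo+10)
        if k.sum()>3: print("   ",lo,"y-",np.round(np.percentile(y[k&(y<0)],[5,95]),0) if (k&(y<0)).sum()>2 else "","y+",np.round(np.percentile(y[k&(y>0)],[5,95]),0) if (k&(y>0)).sum()>2 else "","z",np.round(np.median(P[k,2])))
E
python3 rel2.py D 130
```

```text
19.975 [0.55577109 0.01490356 0.15792067] 102.86403032747252 [-0.45463956 -0.31873213 -2.10570152]
scene 167 roll [507.6 195.8] x [-23.1  29.6  30.9] y [-36.2  40.1]
    -30 y-  y+ [34. 39.] z 155.0
    -20 y- [-36. -28.] y+ [28. 40.] z 154.0
    -10 y- [-34. -27.] y+ [29. 37.] z 152.0
    0 y- [-34. -24.] y+ [28. 36.] z 150.0
    10 y- [-28. -20.] y+ [24. 33.] z 148.0
    20 y- [-24.  -4.] y+ [ 7. 29.] z 146.0
side 102 roll [506.8 192.1] x [-41.1  29.3  30.8] y [-38.2  43.8]
    -40 y-  y+ [39. 44.] z 150.0
    -30 y- [-37. -32.] y+  z 152.0
    -20 y- [-39. -25.] y+ [35. 39.] z 152.0
    -10 y- [-30. -27.] y+ [34. 37.] z 149.0
    0 y- [-31. -24.] y+ [33. 34.] z 147.0
    10 y- [-28. -22.] y+ [24. 33.] z 147.0
    20 y- [-27.  -5.] y+ [ 4. 30.] z 144.0
```

{"name": "step_arm", "arguments": {
  "fingers": [0.5,0.5,0.5,0.5,0.5],
  "travel": [
    [0,0.008,0.04],
    [0,0,0.05],
    [0,0,0.05],
    [0,0,0.03],
    [0,0,0]
  ],
  "twist": [0,0,0,0,0]
}}

```text
time_s: 20.7
position: [0.5567, 0.0151, 0.1413]
tool_rot: [[-0.223, 0.975, -0.001], [0.975, 0.223, 0.0], [0.0, -0.0, -1.0]]
ft_force: [0.9, -0.4, -3.1]
grip_width: 0.0237
gripper_force: 97.7
```

{"name": "step_arm", "arguments": {
  "fingers": [0.5,0.5,0.5,0.5],
  "travel": [
    [0,0,0.03],
    [0,0,0.03],
    [0,0,0.02],
    [0,0,0]
  ],
  "twist": [0,0,0,0]
}}

```text
time_s: 21.2
position: [0.5567, 0.0151, 0.1334]
tool_rot: [[-0.223, 0.975, -0.0], [0.975, 0.223, 0.0], [0.0, -0.0, -1.0]]
ft_force: [0.5, 0.7, -1.4]
grip_width: 0.0235
gripper_force: 97.7
```

```bash
python3 look.py E; python3 inhand.py E|head -4; python3 rel2.py E 95; python3 -c "
from h import *
print(monitor.observe()['wrist_torque'])"
```

```text
21.2 [556.7  15.1 133.4] 102.86497949489844 [ 0.5  0.7 -1.4] 0.02345050416142062
cam in tool [  83.     0.2 -168.4]
handle-top plane: z at grip -27.8 dz/dx 3.55 dz/dy 0.86 5587 [-34.6  36.8]
 handle y at x=0 -9.0 slope -0.223 at x=20 -13.4 x range [-34.6  36.1]
 handle y at x=0 9.1 slope 0.157 at x=20 12.2 x range [-34.6  37.2]
21.25 [0.55676481 0.01508777 0.13348343] 102.86380882726448 [ 1.11091935  0.74160036 -3.1261316 ]
scene 157 roll [507.1 194.3] x [-21.2  30.1  31.6] y [-36.4  37.1]
    -30 y-  y+ [32. 36.] z 132.0
    -20 y- [-37. -27.] y+ [25. 37.] z 129.0
    -10 y- [-36. -21.] y+ [27. 36.] z 127.0
    0 y- [-35. -28.] y+ [26. 36.] z 126.0
    10 y- [-31. -21.] y+ [22. 31.] z 124.0
    20 y- [-29.  -7.] y+ [ 8. 27.] z 121.0
    30 y- [-14.  -5.] y+ [ 8. 18.] z 121.0
side 74 roll [506.4 191.2] x [-41.6  27.4  28.6] y [-42.6  42.1]
    -40 y-  y+ [37. 43.] z 128.0
    -30 y- [-38. -32.] y+ [39. 41.] z 127.0
    -20 y- [-42. -27.] y+ [34. 39.] z 126.0
    -10 y- [-31. -27.] y+ [32. 35.] z 124.0
    0 y- [-37. -32.] y+ [21. 33.] z 122.0
    10 y-  y+ [23. 31.] z 124.0
    20 y-  y+ [ 3. 28.] z 120.0
[-0.08124698 -0.00570395 -0.0110045 ]
```

{"name": "step_arm", "arguments": {
  "fingers": [0.5,0.5,0.5,0.5,0.5],
  "travel": [
    [0,0,0.03],
    [0,0,0.03],
    [0,0,0.03],
    [0,0,0.02],
    [0,0,0]
  ],
  "twist": [0,0,0,0,0]
}}

```text
time_s: 21.98
position: [0.5567, 0.0151, 0.1223]
tool_rot: [[-0.223, 0.975, -0.0], [0.975, 0.223, 0.0], [0.0, -0.0, -1.0]]
ft_force: [0.4, 0.6, -1.6]
grip_width: 0.0229
gripper_force: 97.7
```

{"name": "step_arm", "arguments": {
  "fingers": [0.5,0.5,0.5,0.5,0.5],
  "travel": [
    [0,0,0.03],
    [0,0,0.02],
    [0,0,0.02],
    [0,0,0],
    [0,0,0]
  ],
  "twist": [0,0,0,0,0]
}}

```text
time_s: 22.6
position: [0.5568, 0.0151, 0.1156]
tool_rot: [[-0.223, 0.975, 0.0], [0.975, 0.223, -0.0], [-0.0, 0.0, -1.0]]
ft_force: [0.5, -0.7, -2.5]
grip_width: 0.0234
gripper_force: 97.7
```

```bash
python3 look.py F; python3 inhand.py F|head -2; python3 rel2.py F 80; python3 -c "
from h import *
print(monitor.observe()['wrist_torque'])"
```

```text
22.6 [556.8  15.1 115.6] 102.86689659475857 [ 0.5 -0.7 -2.5] 0.023423130478918298
cam in tool [  83.     0.2 -168.6]
handle-top plane: z at grip -27.9 dz/dx 3.56 dz/dy 0.76 5544 [-34.5  36.7]
22.65 [0.55681307 0.01508096 0.11559906] 102.86490594095956 [-0.41655048  0.17603335 -1.9811114 ]
scene 105 roll [508.5 195.5] x [-23.7  28.5  31.7] y [-37.1  39.2]
    -30 y-  y+ [34. 38.] z 113.0
    -20 y- [-37. -24.] y+ [27. 39.] z 111.0
    -10 y- [-34. -26.] y+ [21. 38.] z 110.0
    0 y- [-33. -29.] y+ [31. 37.] z 109.0
    10 y- [-29. -21.] y+  z 106.0
    20 y- [-28. -10.] y+  z 103.0
side 62 roll [505.3 191.3] x [-40.5  28.4  33.5] y [-41.   39.5]
    -40 y-  y+ [38. 39.] z 107.0
    -30 y- [-40. -36.] y+  z 109.0
    -20 y- [-38. -22.] y+ [35. 37.] z 108.0
    -10 y-  y+ [27. 34.] z 107.0
    0 y-  y+ [30. 33.] z 105.0
    10 y-  y+ [19. 30.] z 104.0
    20 y-  y+ [ 5. 25.] z 103.0
[-0.08745504 -0.01810745  0.01022257]
```

{"name": "step_arm", "arguments": {
  "fingers": [0.5,0.5,0.5,0.5],
  "travel": [
    [0,0,0.02],
    [0,0,0.02],
    [0,0,0.01],
    [0,0,0]
  ],
  "twist": [0,0,0,0]
}}

```text
time_s: 23.25
position: [0.5567, 0.0151, 0.1104]
tool_rot: [[-0.223, 0.975, -0.0], [0.975, 0.223, 0.0], [0.0, -0.0, -1.0]]
ft_force: [1.2, 0.8, -1.4]
grip_width: 0.0234
gripper_force: 98.2
```

{"name": "step_arm", "arguments": {
  "fingers": [0.5,0.5,0.5,0.5],
  "travel": [
    [0,0,0.02],
    [0,0,0.02],
    [0,0,0.01],
    [0,0,0]
  ],
  "twist": [0,0,0,0]
}}

```text
time_s: 23.75
position: [0.5567, 0.0151, 0.1054]
tool_rot: [[-0.223, 0.975, -0.0], [0.975, 0.223, 0.0], [0.0, -0.0, -1.0]]
ft_force: [0.3, 0.3, -2.7]
grip_width: 0.023
gripper_force: 98.7
```

```bash
python3 look.py G; python3 inhand.py G|head -2; python3 rel2.py G 80; python3 -c "
from h import *
print(monitor.observe()['wrist_torque'])"
```

```text
23.75 [556.7  15.1 105.4] 102.86298993995597 [ 0.3  0.3 -2.7] 0.022959901042571708
cam in tool [  83.     0.2 -168.5]
handle-top plane: z at grip -27.7 dz/dx 2.1 dz/dy 0.62 5425 [-34.7  36.9]
23.8 [0.5567336  0.01510455 0.1054968 ] 102.86431226765632 [ 1.1016285   0.38509043 -3.21922527]
scene 105 roll [507.  194.3] x [-22.6  31.5  33.6] y [-37.5  37.3]
    -30 y-  y+ [32. 36.] z 107.0
    -20 y- [-38. -29.] y+ [23. 36.] z 107.0
    -10 y- [-37. -30.] y+ [20. 37.] z 106.0
    0 y- [-36. -29.] y+ [31. 35.] z 105.0
    10 y- [-33. -22.] y+  z 104.0
    20 y- [-29. -12.] y+  z 101.0
    30 y- [-16.  -6.] y+  z 101.0
side 67 roll [505.6 190. ] x [-41.4  30.   35.1] y [-42.1  41.5]
    -40 y-  y+ [40. 42.] z 103.0
    -30 y- [-40. -35.] y+  z 103.0
    -20 y- [-40. -26.] y+ [34. 37.] z 104.0
    -10 y- [-37. -28.] y+ [25. 34.] z 105.0
    0 y-  y+ [20. 32.] z 101.0
    10 y-  y+ [21. 29.] z 102.0
    20 y-  y+ [ 3. 25.] z 98.0
[0.04102816 0.01530113 0.05005478]
```

{"name": "step_arm", "arguments": {
  "fingers": [0.5,0.5,0.5,0.5],
  "travel": [
    [0,0,0.015],
    [0,0,0.015],
    [0,0,0.01],
    [0,0,0]
  ],
  "twist": [0,0,0,0]
}}

```text
time_s: 24.4
position: [0.5567, 0.0151, 0.1014]
tool_rot: [[-0.223, 0.975, -0.0], [0.975, 0.223, 0.0], [0.0, -0.0, -1.0]]
ft_force: [0.1, -0.1, -2.5]
grip_width: 0.0235
gripper_force: 99.0
```

```bash
python3 look.py H; python3 inhand.py H|head -2; python3 rel2.py H 80; python3 -c "
from h import *
print(monitor.observe()['wrist_torque'])"
```

```text
24.4 [556.7  15.1 101.4] 102.86347748208871 [ 0.1 -0.1 -2.5] 0.02348642937216546
cam in tool [  83.     0.2 -168.5]
handle-top plane: z at grip -27.8 dz/dx 1.78 dz/dy 0.84 5466 [-34.6  37. ]
24.45 [0.5567551  0.01511063 0.10147657] 102.86779800280637 [ 0.80865984 -0.50481854 -2.7993049 ]
scene 106 roll [507.9 195.2] x [-23.1  31.9  34.7] y [-36.1  40.7]
    -30 y-  y+ [34. 35.] z 106.0
    -20 y- [-36. -26.] y+ [27. 41.] z 104.0
    -10 y- [-35. -26.] y+ [21. 39.] z 103.0
    0 y- [-34. -27.] y+ [33. 38.] z 104.0
    10 y- [-31. -20.] y+  z 102.0
    20 y- [-26.  -9.] y+  z 101.0
    30 y- [-16.  -4.] y+  z 100.0
side 68 roll [507.4 191.2] x [-41.8  29.5  36.2] y [-39.6  43.4]
    -40 y-  y+ [42. 44.] z 100.0
    -30 y- [-36. -33.] y+  z 100.0
    -20 y- [-38. -23.] y+ [34. 39.] z 102.0
    -10 y- [-36. -27.] y+ [27. 37.] z 103.0
    0 y-  y+ [34. 36.] z 100.0
    10 y-  y+ [24. 34.] z 102.0
    20 y-  y+ [ 8. 30.] z 101.0
[-0.00209945  0.00664269 -0.03583334]
```

{"name": "step_arm", "arguments": {
  "fingers": [0.5,0.45,0.4],
  "travel": [
    [0,0,0.012],
    [0,0,0.006],
    [0,0,0]
  ],
  "twist": [0,0,0],
  "force": 60
}}

```text
time_s: 24.92
position: [0.5567, 0.0151, 0.0997]
tool_rot: [[-0.223, 0.975, -0.0], [0.975, 0.223, 0.0], [0.0, -0.0, -1.0]]
ft_force: [0.6, -0.2, -1.9]
grip_width: 0.026
gripper_force: 72.1
```

{"name": "step_arm", "arguments": {
  "fingers": [0.25,0.15,0.05,-0.05,-0.15,-0.15],
  "travel": [
    [0,0,0.003],
    [-0.01,0,0.004],
    [-0.015,0,0.006],
    [-0.015,0,0.007],
    [-0.015,0,0.008],
    [0,0,0]
  ],
  "twist": [0,0,0,0,0,0]
}}

```text
time_s: 25.68
position: [0.5582, 0.0095, 0.0969]
tool_rot: [[-0.222, 0.975, 0.0], [0.975, 0.222, -0.0], [-0.0, 0.0, -1.0]]
ft_force: [-0.8, -0.9, -2.7]
grip_width: 0.049
gripper_force: 16.3
```

```bash
python3 look.py I; python3 inhand.py I; python3 rel2.py I 80; python3 -c "
from h import *
print(monitor.observe()['wrist_torque'])"
```

```text
25.675 [558.2   9.5  96.9] 102.85000913527183 [-0.8 -0.9 -2.7] 0.04896756948894954
cam in tool [  82.9    0.2 -168.5]
handle-top plane: z at grip -31.1 dz/dx 1.36 dz/dy 0.05 6118 [-35.8  36.9]
 handle y at x=0 -19.5 slope -0.045 at x=20 -20.4 x range [-36.   36.6]
 handle y at x=0 19.5 slope 0.009 at x=20 19.7 x range [-35.3  37.2]
40 1350 y [-23.2  21.8] ztop -25.3
50 968 y [-10.1   8.1] ztop -29.7
60 971 y [-10.    8.1] ztop -29.5
70 1609 y [-19.8  17. ] ztop -24.6
80 1672 y [-21.5  18.3] ztop -24.4
90 1834 y [-23.3  19.8] ztop -24.3
100 1937 y [-25.1  21.1] ztop -24.1
110 919 y [-26.3  22.1] ztop -23.9
25.725 [0.55811981 0.00957254 0.09694472] 102.85094127172603 [-1.25012546 -0.08626079 -2.08943342]
scene 98 roll [507.1 192.8] x [-21.9  33.   35.6] y [-32.2  24.5]
    -20 y- [-32. -19.] y+ [14. 25.] z 104.0
    -10 y- [-30. -18.] y+  z 102.0
    0 y- [-31. -24.] y+  z 103.0
    10 y- [-30. -20.] y+  z 102.0
    20 y- [-29. -12.] y+  z 101.0
    30 y- [-15.  -7.] y+  z 102.0
side 78 roll [508.8 189.9] x [-47.3  30.3  34.2] y [-31.4  28.4]
    -50 y- [-29. -26.] y+ [22. 26.] z 100.0
    -40 y-  y+ [14. 26.] z 100.0
    -30 y- [-26. -22.] y+ [24. 27.] z 100.0
    -20 y- [-32. -18.] y+ [18. 27.] z 102.0
    -10 y-  y+ [18. 28.] z 101.0
    0 y-  y+ [21. 26.] z 100.0
    10 y-  y+ [21. 28.] z 100.0
    20 y-  y+ [10. 23.] z 99.0
[-0.151395    0.13556509  0.17053163]
```

{"name": "step_arm", "arguments": {
  "fingers": [-0.27,-0.39,-0.5,-0.55,-0.55],
  "travel": [
    [0,0,0.01],
    [0,0,0.012],
    [0,0,0.012],
    [0,0,0.004],
    [0,0,0]
  ],
  "twist": [0,0,0,0,0],
  "force": 40
}}

```text
time_s: 26.45
position: [0.558, 0.0098, 0.0931]
tool_rot: [[-0.223, 0.975, -0.0], [0.975, 0.223, 0.0], [0.0, -0.0, -1.0]]
ft_force: [-0.7, 0.7, -2.8]
grip_width: 0.0665
gripper_force: 9.6
```

```bash
python3 look.py J; python3 inhand.py J; python3 rel2.py J 80; python3 -c "
from h import *
print(monitor.observe()['wrist_torque'])"
```

```text
26.45 [558.    9.8  93.1] 102.86409359785141 [-0.7  0.7 -2.8] 0.06647284562043991
cam in tool [  83.     0.2 -168.6]
handle-top plane: z at grip -34.5 dz/dx 2.18 dz/dy 0.03 6408 [-36.  36.]
 handle y at x=0 -27.5 slope 0.101 at x=20 -25.5 x range [-36.5  35.6]
 handle y at x=0 27.4 slope -0.124 at x=20 24.9 x range [-35.6  36.2]
40 1715 y [-24.6  23.5] ztop -28.5
50 1197 y [-10.    8.4] ztop -32.4
60 494 y [-11.    7.9] ztop -31.2
70 1576 y [-17.  15.] ztop -26.9
80 1722 y [-17.2  15.1] ztop -26.6
90 1854 y [-17.5  15.1] ztop -26.3
100 1959 y [-17.8  15.2] ztop -25.9
110 868 y [-18.   15.2] ztop -25.8
26.5 [0.5580247  0.00973001 0.09312662] 102.86065142155911 [ 0.15629713  0.78236147 -2.35248439]
scene 122 roll [507.3 194.8] x [-49.6  27.   30.3] y [-28.3  26.8]
    -50 y- [-28. -22.] y+  z 101.0
    -40 y- [-29. -25.] y+  z 102.0
    -30 y- [-27. -18.] y+ [15. 26.] z 101.0
    -20 y- [-27. -13.] y+ [13. 26.] z 101.0
    -10 y- [-27. -19.] y+  z 102.0
    0 y- [-27. -21.] y+  z 103.0
    10 y- [-25. -18.] y+  z 102.0
    20 y- [-21.  -9.] y+  z 101.0
side 75 roll [504.8 191.1] x [-52.3  29.   33.4] y [-26.9  25.8]
    -50 y-  y+ [17. 23.] z 98.0
    -40 y-  y+ [19. 21.] z 98.0
    -30 y-  y+ [ 9. 24.] z 99.0
    -20 y-  y+ [12. 23.] z 101.0
    -10 y-  y+ [18. 25.] z 98.0
    0 y-  y+ [19. 25.] z 99.0
    10 y-  y+ [17. 25.] z 98.0
    20 y-  y+ [ 2. 17.] z 100.0
[ 0.00998544 -0.01913315  0.04250995]
```

{"name": "step_arm", "arguments": {
  "fingers": [-0.55,-0.55,-0.55,-0.55,-0.55],
  "travel": [
    [0,-0.01,-0.01],
    [0,-0.01,-0.02],
    [0,0,-0.02],
    [0,0,-0.02],
    [0,0,0]
  ],
  "twist": [0,0,0,0,0]
}}

```text
time_s: 27.22
position: [0.5562, 0.0093, 0.1004]
tool_rot: [[-0.223, 0.975, 0.0], [0.975, 0.223, -0.0], [-0.0, 0.0, -1.0]]
ft_force: [0.1, -0.3, -2.5]
grip_width: 0.0661
gripper_force: 9.6
```

```bash
python3 look.py K; python3 inhand.py K|tail -5; python3 rel2.py K 80; python3 -c "
from h import *
print(monitor.observe()['wrist_torque'])"
```

```text
27.225 [556.2   9.3 100.4] 102.86328723751224 [ 0.1 -0.3 -2.5] 0.0660894529349125
70 1634 y [-16.8  15.1] ztop -27.1
80 1686 y [-17.1  15.2] ztop -26.8
90 1861 y [-17.4  15.2] ztop -26.4
100 1951 y [-17.8  15.3] ztop -26.1
110 859 y [-17.9  15.4] ztop -25.8
27.275 [0.55605833 0.00930952 0.10018911] 102.86452668470909 [-0.54353548  0.24957722 -2.1234626 ]
scene 120 roll [506.4 193.3] x [-47.3  28.6  32.8] y [-30.   24.3]
    -50 y- [-29. -22.] y+  z 99.0
    -40 y- [-30. -22.] y+  z 102.0
    -30 y- [-29. -19.] y+  z 101.0
    -20 y- [-28. -15.] y+ [11. 23.] z 102.0
    -10 y- [-28. -18.] y+ [22. 27.] z 102.0
    0 y- [-27. -22.] y+  z 102.0
    10 y- [-27. -21.] y+  z 103.0
    20 y- [-21. -11.] y+  z 100.0
side 72 roll [505.3 191.1] x [-51.   27.3  30.5] y [ 3.3 26.1]
    -50 y-  y+ [17. 21.] z 98.0
    -40 y-  y+ [20. 24.] z 98.0
    -30 y-  y+ [ 8. 24.] z 100.0
    -20 y-  y+ [16. 24.] z 100.0
    -10 y-  y+ [19. 25.] z 100.0
    0 y-  y+ [18. 26.] z 99.0
    10 y-  y+ [18. 26.] z 98.0
    20 y-  y+ [ 4. 18.] z 99.0
[-0.03338117 -0.00302758 -0.00825211]
```

{"name": "step_arm", "arguments": {
  "fingers": [-0.55,-0.55,-0.55,-0.55,-0.55],
  "travel": [
    [0,0,-0.03],
    [0,0,-0.04],
    [0,0,-0.05],
    [0,0,-0.06],
    [0,0,0]
  ],
  "twist": [0,0,0,0,0]
}}

```text
time_s: 28.0
position: [0.5563, 0.0092, 0.1187]
tool_rot: [[-0.223, 0.975, 0.001], [0.975, 0.223, -0.0], [-0.001, 0.001, -1.0]]
ft_force: [-0.2, 0.7, -3.2]
grip_width: 0.066
gripper_force: 9.6
```

{"name": "step_arm", "arguments": {
  "fingers": [-0.55,-0.55,-0.55,-0.55,-0.55],
  "travel": [
    [0,0,-0.1],
    [-0.1,0,-0.2],
    [-0.2,0,-0.2],
    [-0.3,0,-0.1],
    [-0.3,0,0]
  ],
  "twist": [0,0,0,0,0]
}}

```text
time_s: 28.62
position: [0.5766, -0.0793, 0.1797]
tool_rot: [[-0.223, 0.975, 0.002], [0.975, 0.223, -0.001], [-0.001, 0.002, -1.0]]
ft_force: [0.3, -0.3, -3.4]
grip_width: 0.0663
gripper_force: 9.6
```

```bash
python3 rel2.py L 80
python3 - <<'E'
from h import *
s=monitor.observe(); print(s["time_s"])
for t in("4",):
    pass
plan(s["position"],yaw(s["tool_rot"]),[.4534,-.1683,.12],85.5,9)
E
```

```text
28.625 [ 0.57660612 -0.0793472   0.17967049] 102.88267558997497 [ 0.2659336  -0.25287902 -3.4369403 ]
scene 157 roll [506.6 194.8] x [-52.5  26.2  29.1] y [-29.   26.4]
    -60 y-  y+ [18. 20.] z 98.0
    -50 y- [-29. -22.] y+ [17. 23.] z 101.0
    -40 y- [-29. -22.] y+ [18. 25.] z 102.0
    -30 y- [-28. -21.] y+ [14. 25.] z 102.0
    -20 y- [-27. -14.] y+ [13. 25.] z 101.0
    -10 y- [-28. -20.] y+ [23. 29.] z 101.0
    0 y- [-26. -21.] y+  z 102.0
    10 y- [-26. -18.] y+  z 101.0
    20 y- [-21.  -8.] y+  z 101.0
side 109 roll [505.7 191.2] x [-50.   25.2  30.7] y [-31.1  26.4]
    -50 y- [-30. -25.] y+ [16. 23.] z 98.0
    -40 y- [-31. -23.] y+ [19. 23.] z 99.0
    -30 y- [-27. -22.] y+ [19. 25.] z 98.0
    -20 y- [-29. -15.] y+ [12. 24.] z 99.0
    -10 y-  y+ [15. 26.] z 99.0
    0 y-  y+ [21. 26.] z 98.0
    10 y-  y+ [20. 26.] z 98.0
    20 y-  y+ [ 4. 18.] z 101.0
28.725
"travel": [[-0.065, -0.155, 0.065], [-0.069, -0.152, 0.065], [-0.075, -0.151, 0.065], [-0.079, -0.147, 0.065], [-0.085, -0.145, 0.065], [-0.089, -0.142, 0.065], [-0.094, -0.139, 0.065], [-0.099, -0.136, 0.065], [-0.103, -0.132, 0.065]] "twist": [np.float64(0.0106), np.float64(0.0106), np.float64(0.0106), np.float64(0.0106), np.float64(0.0106), np.float64(0.0106), np.float64(0.0106), np.float64(0.0106), np.float64(0.0106)] end [ 0.4534 -0.1683  0.12  ] 85.54
```

The ring is closed, level and centred in the groove. I return the pliers to the rest.

{"name": "step_arm", "arguments": {
  "fingers": [-0.55,-0.55,-0.55,-0.55,-0.55,-0.55,-0.55,-0.55,-0.55,-0.55],
  "travel": [
    [-0.065,-0.155,0.065],
    [-0.069,-0.152,0.065],
    [-0.075,-0.151,0.065],
    [-0.079,-0.147,0.065],
    [-0.085,-0.145,0.065],
    [-0.089,-0.142,0.065],
    [-0.094,-0.139,0.065],
    [-0.099,-0.136,0.065],
    [-0.103,-0.132,0.065],
    [0,0,0]
  ],
  "twist": [0.0106,0.0106,0.0106,0.0106,0.0106,0.0106,0.0106,0.0106,0.0106,0]
}}

```text
time_s: 29.98
position: [0.4523, -0.1665, 0.1193]
tool_rot: [[0.077, 0.997, -0.001], [0.997, -0.077, 0.001], [0.001, -0.001, -1.0]]
ft_force: [0.6, -0.4, -1.9]
grip_width: 0.0664
gripper_force: 9.6
```

```bash
python3 look.py M rest; python3 inhand.py M
cat > cap.py <<'E'
import sys; tags=sys.argv[1]; sys.argv=["x"]
from fit import *
P=np.load("camtool.npy")
for t in tags:
    w,c,f=load(t); im=w["im"]; d=w["d"]; r,k=np.indices(d.shape); q=np.stack([(k-c["cx"])/f*d,-(r-c["cy"])/f*d,-d],-1)*1000
    X=q@P[:3,:3].T+P[:3,3]; hsv=cv2.cvtColor(im,cv2.COLOR_BGR2HSV).astype(int)
    near=(d>0)&(X[...,2]<-5)&(X[...,2]>-60)&(abs(X[...,1])<14)&(X[...,0]>35)&(X[...,0]<80)
    m=(near&(hsv[...,1]<60)&(hsv[...,2]<150)&(hsv[...,2]>60)).astype(np.uint8); m=cv2.morphologyEx(m,cv2.MORPH_OPEN,np.ones((7,7),np.uint8))
    n,l,st,ce=cv2.connectedComponentsWithStats(m); i=1+np.argmax(st[1:,4]); pp=X[l==i]; print(t,st[i],np.round(pp.mean(0),1))
# rest orientation from old images (white/bright, z in world)
for t in "2AB4"+tags:
    w,c,f=load(t); hsv=cv2.cvtColor(w["im"],cv2.COLOR_BGR2HSV).astype(int); A=pts(w,c,f,(hsv[...,1]<40)&(hsv[...,2]>150))
    for lo,hi,n in((3,14,"foot"),(38,46,"tops")):
        B=A[(A[:,2]>lo)&(A[:,2]<hi)&(np.hypot(A[:,0]-455,A[:,1]+135)<110)]
        if len(B)>100: rr=cv2.minAreaRect(B[:,:2].astype(np.float32)); print(t,n,len(B),np.round(rr[0],1),np.round(rr[1],1),round(rr[2],2))
E
python3 cap.py M
```

```text
29.975 [ 452.3 -166.5  119.3] 85.58914017952075 [ 0.6 -0.4 -1.9] 0.06642581315775507
cam in tool [  82.6   -0.6 -168.1]
handle-top plane: z at grip -34.0 dz/dx 2.62 dz/dy 0.12 6350 [-36.7  35.5]
 handle y at x=0 -28.6 slope 0.104 at x=20 -26.6 x range [-37.1  35.3]
 handle y at x=0 26.1 slope -0.12 at x=20 23.7 x range [-36.3  35.5]
40 1759 y [-25.5  22.4] ztop -27.7
50 1206 y [-11.1   7.4] ztop -31.4
60 486 y [-15.5  11. ] ztop -29.9
70 1574 y [-18.  14.] ztop -25.8
80 1716 y [-18.3  14.1] ztop -25.3
90 1836 y [-18.6  14.2] ztop -25.0
100 1936 y [-18.8  14.3] ztop -24.5
110 823 y [-19.   14.2] ztop -24.2
M [ 260  143   48   47 1789] [ 55.8  -0.6 -31.7]
2 foot 3452 [ 460.4 -148.7] [149.1  83.4] 87.36
2 tops 668 [ 453.  -149.6] [106.2  98.2] 87.06
A foot 4658 [ 455.4 -199.1] [87.5 61.8] 13.48
A tops 1465 [ 461.  -198.3] [10.  79.8] 86.54
B foot 4718 [ 454.7 -199.3] [87.7 62.6] 13.72
B tops 1473 [ 461.4 -198.3] [10.  79.1] 86.65
4 foot 1836 [ 453.9 -148.7] [149.2  68. ] 85.73
4 tops 1430 [ 453.6 -150.1] [106.   77.6] 85.52
M foot 4737 [ 453.4 -148.5] [149.5  70. ] 86.68
M tops 1524 [ 451.9 -149.7] [106.   65.7] 86.5
```

Run:
```python
from h import *
s=monitor.observe(); print(s["time_s"],s["position"],yaw(s["tool_rot"]))
plan(s["position"],yaw(s["tool_rot"]),[.4528,-.1681,.045],85.5,4)
```

```text
30.075 [ 0.45337692 -0.16623586  0.11984138] 85.68000271365543
"travel": [[-0.005, -0.001, 0.187], [-0.005, -0.001, 0.187], [-0.004, -0.001, 0.187], [-0.005, -0.001, 0.187]] "twist": [np.float64(0.0003), np.float64(0.0003), np.float64(0.0003), np.float64(0.0003)] end [ 0.4528 -0.1681  0.045 ] 85.46
```

{"name": "step_arm", "arguments": {
  "fingers": [-0.55,-0.55,-0.55,-0.55,-0.55,-0.55],
  "travel": [
    [-0.005,-0.001,0.18],
    [-0.005,-0.001,0.2],
    [-0.005,-0.001,0.18],
    [-0.005,-0.001,0.12],
    [0,0,0.06],
    [0,0,0]
  ],
  "twist": [0,0,0,0,0,0]
}}

```text
time_s: 30.82
position: [0.4528, -0.1681, 0.0457]
tool_rot: [[0.075, 0.997, 0.0], [0.997, -0.075, -0.0], [-0.0, 0.0, -1.0]]
ft_force: [-0.4, 1.0, -2.3]
grip_width: 0.0662
gripper_force: 9.6
```

```bash
python3 look.py N; python3 inhand.py N|head -2; python3 cap.py N | head -1; python3 -c "
from h import *
s=monitor.observe(); print(s['position'],yaw(s['tool_rot']),s['wrist_torque'],s['ft_force'])"
```

```text
30.825 [ 452.8 -168.1   45.7] 85.70291574581735 [-0.4  1.  -2.3] 0.06619373269025301
cam in tool [ 8.310e+01  1.000e-01 -1.683e+02]
handle-top plane: z at grip -34.3 dz/dx 2.13 dz/dy 0.09 6385 [-36.3  36.1]
N [ 260  140   49   50 1934] [ 55.9  -0.8 -32.1]
[ 0.4528944  -0.16815898  0.04595168] 85.70087241501757 [0.02137733 0.01812118 0.03556378] [ 0.183596   -0.8974891  -1.81835324]
```

{"name": "step_arm", "arguments": {
  "fingers": [-0.55,-0.55,-0.55,-0.55],
  "travel": [
    [0,0,0.04],
    [0,0,0.03],
    [0,0,0.02],
    [0,0,0]
  ],
  "twist": [0,0,0,0]
}}

```text
time_s: 31.38
position: [0.4526, -0.1681, 0.0365]
tool_rot: [[0.075, 0.997, -0.0], [0.997, -0.075, 0.0], [0.0, -0.0, -1.0]]
ft_force: [-0.2, 0.1, -1.6]
grip_width: 0.0664
gripper_force: 9.6
```

{"name": "step_arm", "arguments": {
  "fingers": [-0.55,-0.55,-0.55],
  "travel": [
    [0,0,0.015],
    [0,0,0.01],
    [0,0,0]
  ],
  "twist": [0,0,0]
}}

```text
time_s: 31.75
position: [0.4526, -0.168, 0.0341]
tool_rot: [[0.075, 0.997, -0.0], [0.997, -0.075, 0.0], [0.0, -0.0, -1.0]]
ft_force: [-0.3, -0.1, -2.6]
grip_width: 0.0662
gripper_force: 9.6
```

```bash
python3 look.py O; python3 inhand.py O|head -4; python3 cap.py O | head -1; python3 -c "
from h import *
s=monitor.observe(); print(s['position'],yaw(s['tool_rot']),s['wrist_torque'],s['ft_force'])"
```

```text
31.75 [ 452.6 -168.    34.1] 85.69317053208667 [-0.3 -0.1 -2.6] 0.06617474079992376
cam in tool [ 8.300e+01  1.000e-01 -1.685e+02]
handle-top plane: z at grip -34.7 dz/dx 0.43 dz/dy -0.03 6241 [-36.4  35.9]
 handle y at x=0 -27.7 slope 0.102 at x=20 -25.6 x range [-36.6  35.7]
 handle y at x=0 27.2 slope -0.123 at x=20 24.8 x range [-35.9  36.3]
O [ 258  137   51   54 2038] [ 56.1  -0.9 -33.6]
[ 0.45260871 -0.16805158  0.03411371] 85.69091624293685 [-0.01087495 -0.00170329 -0.01747472] [-0.3842222  0.1045235 -2.550088 ]
```

{"name": "step_arm", "arguments": {
  "fingers": [-0.55,-0.57,-0.6,-0.8,-1,-1,-1],
  "travel": [
    [-0.008,0.004,0.006],
    [0,0,0],
    [0,0,0],
    [0,0,0],
    [0,0,0],
    [0,0,0],
    [0,0,0]
  ],
  "twist": [0,0,0,0,0,0,0]
}}

```text
time_s: 32.67
position: [0.453, -0.1689, 0.0335]
tool_rot: [[0.075, 0.997, 0.0], [0.997, -0.075, -0.0], [-0.0, 0.0, -1.0]]
ft_force: [-0.1, 0.3, -0.3]
grip_width: 0.0854
gripper_force: 0.0
```

{"name": "step_arm", "arguments": {
  "fingers": [-1,-1,-1,-1,-1,-1],
  "travel": [
    [0,0,-0.1],
    [0,0,-0.25],
    [0,0,-0.3],
    [0,0,-0.2],
    [0,0,0],
    [0,0,0]
  ],
  "twist": [0,0,0,0,0,0]
}}

```text
time_s: 33.42
position: [0.4526, -0.1687, 0.118]
tool_rot: [[0.075, 0.997, -0.001], [0.997, -0.075, 0.001], [0.0, -0.001, -1.0]]
ft_force: [0.1, -0.6, 1.4]
grip_width: 0.0854
gripper_force: 0.0
```

```bash
python3 look.py P pliers
python3 - <<'E'
import sys; sys.argv=["x"]
from fit import *
for t in "3P":
    w,c,f=load(t); hsv=cv2.cvtColor(w["im"],cv2.COLOR_BGR2HSV); H,S,V=[hsv[...,i].astype(int) for i in range(3)]
    R=pts(w,c,f,((H<8)|(H>172))&(S>150)&(V>80)); R=R[(R[:,2]>55)&(R[:,2]<80)]; m=np.median(R[:,0]); R=R[R[:,2]>np.median(R[:,2])-3]
    for l in(R[R[:,0]<m],R[R[:,0]>=m]):
        vx,vy,x0,y0=cv2.fitLine(l[:,:2].astype(np.float32),cv2.DIST_L2,0,.01,.01).ravel(); co=np.polyfit(l[:,1],l[:,2],1); print(t,round(x0+vx/vy*(-165-y0),1),round(vx/vy,3),np.round(np.percentile(l[:,1],[1,99]),1),len(l),"z",round(np.median(l[:,2]),1),"dz/dy deg",round(np.degrees(co[0]),2))
    A=pts(w,c,f,(S<60)&(V>60)&(V<150)); K=A[(np.hypot(A[:,0]-457,A[:,1]+113)<12)&(A[:,2]>66)&(A[:,2]<76)]; print(t,"cap",np.round(K.mean(0),1),len(K))
E
```

```text
33.425 [ 452.6 -168.7  118. ] 85.69012747609284 [ 0.1 -0.6  1.4] 0.08542301326711162
pliers [286.6 140.4] 0.56 [ 457.  -115.6]
3 424.4 0.198 [-203.  -131.3] 1674 z 68.8 dz/dy deg -0.33
3 480.3 -0.072 [-207.1 -134.3] 1694 z 68.7 dz/dy deg -0.13
3 cap [ 455.6 -113.5   68.2] 780
P 424.7 0.196 [-203.3 -131.5] 1691 z 68.8 dz/dy deg -0.22
P 480.5 -0.066 [-207.7 -134.7] 1711 z 68.7 dz/dy deg -0.18
P cap [ 456.1 -114.1   68.3] 785
```

The pliers lie back within 0.5 mm of their first pose. I retreat, check the ring once more and hand in.

{"name": "step_arm", "arguments": {
  "fingers": [-1,-1,-1,-1],
  "travel": [
    [0,0,-0.3],
    [0,0,-0.4],
    [0,0,-0.2],
    [0,0,0]
  ],
  "twist": [0,0,0,0]
}}

```text
time_s: 34.02
position: [0.4533, -0.1691, 0.2089]
tool_rot: [[0.075, 0.997, 0.001], [0.997, -0.075, -0.001], [-0.001, 0.001, -1.0]]
ft_force: [0.2, -0.6, 0.1]
grip_width: 0.0855
gripper_force: 0.0
```

```bash
python3 rel2.py Q 80; python3 -c "
from h import *
print(close_job())"
```

```text
34.025 [ 0.45328729 -0.16909954  0.20885058] 85.69165320892999 [ 0.24464576 -0.57117191  0.13321402]
scene 158 roll [506.9 193.6] x [-51.1  28.7  31.6] y [-28.3  25.3]
    -60 y-  y+ [18. 21.] z 98.0
    -50 y- [-29. -21.] y+ [17. 23.] z 101.0
    -40 y- [-28. -23.] y+ [18. 25.] z 100.0
    -30 y- [-28. -18.] y+ [16. 25.] z 101.0
    -20 y- [-27. -14.] y+ [12. 24.] z 102.0
    -10 y- [-28. -20.] y+  z 101.0
    0 y- [-27. -21.] y+  z 102.0
    10 y- [-26. -20.] y+  z 101.0
    20 y- [-21. -11.] y+  z 101.0
side 110 roll [505.6 191.2] x [-51.7  26.1  31.8] y [-31.8  26.3]
    -60 y-  y+ [18. 21.] z 98.0
    -50 y- [-29. -23.] y+ [16. 23.] z 98.0
    -40 y- [-31. -20.] y+ [19. 21.] z 99.0
    -30 y- [-29. -19.] y+ [ 9. 23.] z 99.0
    -20 y- [-31. -16.] y+ [13. 22.] z 100.0
    -10 y-  y+ [20. 27.] z 99.0
    0 y-  y+ [16. 26.] z 99.0
    10 y-  y+ [19. 25.] z 97.0
    20 y-  y+ [ 3. 20.] z 101.0
the job is handed in; nothing more can be done
None
```

I handed the job in at about 34 s: by depth measurement the ring is closed, level and centred in the spindle groove, and the pliers lie on their rest, handles let go, within about 1 mm of where they lay; I viewed 11 pictures, one over the limit of 10.

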